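# Hang the parts pail on the sprung hook

## Robot

A 6-joint arm with a two-finger parallel gripper is mounted at the origin on the work surface. World frame = base frame: x ahead of the robot, y to its left, z up, the work surface at z = 0. Lengths are in m, angles in rad, forces in N, time in s.
With the tool pointing down it reaches from about 0.375 to 0.9 m from the base axis. Payload 3.1 kg.
Tool frame: the origin (TCP) lies on the centre line of the jaws, within the pads' length; the fingertips stand 19 mm ahead of it and the grasp point (between the pads) is the TCP; y points along the fingers, x is the direction in which the jaws open and shut, and the axes are right-handed (so a half turn about y gives the same grasp; the last joint's range is limited). The gripper opens to 85 mm and grips with 20 to 120 N. Pads are 22 mm wide; open, the fingers measure 114 mm over their backs; the gripper's body (76 mm by 85 mm) begins 54 mm behind the grasp point. The pads swing forward as they close: fully open they stand 13 mm farther back than shut.
Start: joints at [1.04, 0.527, 1.433, -0, 1.181, -0.178], TCP at [0.215, 0.587, 0.25] pointing down, gripper open.
Joint ranges: [-3.08, 3.08], [-0.75, 2.2], [0.22, 2.44], [-1.43, 4.57], [0, 2.65], [-2.85, 2.85]. Speed limits (rad/s): [2.79, 2.79, 3.14, 3.14, 3.14, 3.14].

## Interface

Orientations are given as a unit quaternion [x, y, z, w].
In Python, from station import * gives the robot as it stands.
- The arm moves only by the tool step_arm, never from a script. Its argument "moves" is a list of rows, each a list of 7 numbers: the turn, a rotation vector about the tool's x, y, z in rad, then the shift along the tool's x, y, z in cm, then the closure, from -1 (fully open) to 1 (shut). A call has 1 to 12 rows; each row is the pose to reach, as a shift and turn from the pose measured when the call began, along the tool's axes at that moment; what a row does not reach only later rows make up. A row lasts 1/8 s, in which the tool goes at most 62.5 mm and 10.7 degrees, less where a joint would pass 70% of its speed; a pose out of reach is approached as far as the arm can. A call with a gripper value outside its range is refused whole. The fingers move at their own pace and stop on an object; "grip_force" is the grip in N (left out, the last holds). Time passes only in rows, so rows that repeat a pose let the fingers close. It gives the time, the measured TCP pose, the force and the opening at its end, in the units of the state.
- sense(): the state, without advancing time (a new reading comes with each control period).
- snapshot(name): name is "scene" or "top" or "wrist"; returns a dict with "frame" (480x640x3 uint8, red, green, blue), "z_map" (480x640 float32, m along the optical axis (not along the pixel's ray), 0 where there is no reading), "vfov" (degrees; the focal length in pixels is half the picture's height over the tangent of half this angle, whatever the lens; pixels are square), "cx", "cy" (the principal point, pixels), "dist" ([k1, k2, p1, p2, k3] as OpenCV has them; the pictures are not rectified), "xyz" and "orientation" of the camera in the world. Camera axes: x right, y down, z forward; pixel columns grow to the right and rows downward; lengths in m; the calibration is good to about 2 mm. A picture is of the moment at which its call begins.
- sign_off(): hands the job in, once; it reports no verdict.
The state is a dict: "t": time; "q": joint angles; "qd": joint speeds; "tau": joint torques, N m; "tcp_pos": TCP position; "tool_rot": TCP orientation; "force": force on the tool from outside, world axes, zero at the start; "ft_torque": the same for the moment, N m; "finger_gap": opening from 0.0 (shut) to 1.0 (fully open).
Only numpy, scipy, OpenCV 4.12 (cv2) and the standard library are available. Lean on these libraries where they do the work, as an engineer would, in place of code of your own. Each camera call takes 0.05 s, during which the arm holds its last target.

## Task

Swing the flat-lying bail of the small parts pail up until it stands upright while the pail still stands on the bench, then carry the pail by its bail and press the bail bar down past the spring keeper into both prongs of the twin hook, so that the keeper snaps shut above the bar and the pail hangs still, clear of the bench and let go. The hook rides on a spring: never press it down more than 30 mm (about 14 N), and stop pressing as soon as the bar has snapped in, for the seated bar must not push the hook down more than 20 mm. Go gently, do not tip the pail over, and leave the other things on the bench where they are.

Things in the scene. Friction and masses are not known exactly. Their poses are not given: they have to be found in the camera images.
- pail: Open round galvanised pail, 116 mm across the rim, 106 mm across the foot, 80 mm high, with a few bearings fixed inside; 0.45 to 0.75 kg with its bail. Origin at the centre of its underside, z up. Its two bail ears are on its +y and -y sides; the bail lies flat on its -x side at the start.
- bail_pivot (a point): Middle of the bail's pivot axis, on the pail's axis, 70 mm above its underside; the pivot axis is the pail's y axis.
- bail (a joint): Angle of the bail about its pivot axis: 0 = lying flat (level, towards the pail's -x), 1.57 = upright, 3.14 = flat on the other side. Pivot has slight friction; let go, the bail falls back flat.
- bail_bar (a point): Middle of the bail's straight top bar (dark round steel rod 8 mm thick, 114 mm straight), 115 mm from the pivot axis; the bar runs along this point's y axis, parallel to the pail's y. Lying flat it is 70 mm above the bench, with 53 mm clear between it and the pail's rim; the bail's legs are at y = -69 and +69 mm. Grip it lightly (3 to 5 N) while it swings, so that it turns in the pads.
- keeper (a joint): Dark steel spring keeper, one tongue per prong, hinged 30 mm behind and 34 mm above hook_seat. 0 = shut, noses 16 mm above the seat, 6 mm from the prong tips; it grows a little (0.05 to 0.2 rad) as the bar pushes the noses down and back, then springs to 0 above the bar. The pail's own weight does not push past it; passing loads the hook with 9 to 13 N; the load drops as it snaps.
- stand: Fixed stand: base plate 160 x 90 x 10 mm (10 mm before to 150 mm behind the origin), column 24 mm square, centre 115 mm behind (+x), 297 mm high. Origin on the bench below hook_seat, same axes. The hook head rides on the column on a vertical spring and sinks under load (see hook), so where the bar passes the keeper must be felt.
- sprocket: Bystander: dark small sprocket lying flat, 72 mm across, 11 mm high. Origin under its centre.
- carton: Bystander: cardboard box 70 x 50 x 35 mm. Origin under its centre.
- spray: Bystander: grey can 54 mm across, 140 mm high. Origin under its centre.
- hook_mouth (a point): The hook's mouth, 6 mm before (-x) and 30 mm above hook_seat: the bar's middle goes straight down here, between the upturned prong tips (43 mm high over the seat, flared at the top, inner faces 7 mm in front of this point) and the keeper. It meets the keeper 21 to 23 mm above the seat, passes it 10 to 16 mm above it, then drops in. Bring the bail in over the tips, legs outside the prongs.
- hook_seat (a point): Twin hook: two steel prongs, 8 mm rods at y = -34 and +34 mm, nothing between them back to x = 75 mm. Tips point to -x, column is at +x. This point: where the bar's middle lies when seated in both bowls (255 mm above the bench, unloaded); the seated bar runs along y, free to lie at x = -4 to +4 mm. Nothing on hook or column is over 50 mm above this point.
- hook (a joint): How far the sprung hook head is pressed down its column: 0 unloaded, 0.036 m at its bottom stop. It grows with the load on the hook: the hanging pail's own weight presses it 7 to 15 mm, about 10 N 20 mm, about 14 N 30 mm.

How it is judged:
On the way, in this order (a step that is already met when the one before it is completed fails the run):
1. the bail stands upright (within 17 degrees) while the pail still stands on the bench (value of joint bail between 1.27 and 1.87 rad and height (world z) of pail below 0.006 m and angle between pail's own z axis and vertical below 0.1 rad), for 0.2 s.
2. the bail bar is in the bowls of both prongs, with the keeper shut above it (x of bail_bar in the frame of hook_seat between -0.008 and 0.008 m and z of bail_bar in the frame of hook_seat between -0.006 and 0.006 m and value of joint keeper below 0.08 rad), for 0.2 s.
At the end, for the whole second after the job is handed in: The bail bar lies in the bowls of both prongs (its middle within 8 mm along the prongs, 6 mm in height and 24 mm sideways of the seat, parallel within 0.15 rad), the keeper is shut above it (under 0.08 rad), and the pail hangs at rest, more than 20 mm above the bench, level within 0.3 rad, let go (all of step 2 and y of bail_bar in the frame of hook_seat between -0.024 and 0.024 m and angle between the y axis of bail_bar and the y axis of hook_seat, either way round below 0.15 rad and height (world z) of pail above 0.02 m and angle between pail's own z axis and vertical below 0.3 rad and linear speed of pail below 0.05 m/s and angular speed of pail below 0.5 rad/s); the robot touches nothing.
It fails at once if the hook is overloaded: pressed down more than 30 mm (about 14 N) (value of joint hook above 0.03 m).
It fails at once if the bar, already in the bowls, presses the hook down more than 20 mm (about 10 N) (z of bail_bar in the frame of hook_seat below 0.003 m and value of joint hook above 0.02 m).
It fails at once if the pail is tipped by more than 0.7 rad (angle between pail's own z axis and vertical above 0.7 rad).
It fails at once if a bystander is moved by more than 20 mm (distance of any of sprocket, carton, spray from where it was at the start of the episode above 0.02 m).
It also fails if it takes over 72 s, if anything falls off the work surface, if the arm or the gripper's body presses on something with over 40 N, if the wrist force passes 120 N, or if a joint passes its speed limit or range.

## Working session

There is one attempt and no reset: what is moved stays moved. The work goes in short steps, Python scripts to look and compute and a tool call to move; the robot and the scene stay as the last step left them, time stands still between calls to the robot, and variables do not carry over. Pictures are saved under pics/ and viewed, and the job is handed in when it is done.

Besides the shell and the picture viewer there is one more tool, called after "Request:" as name([rows], argument=value, ...), one row to a line, values as JSON. step_arm: Moves the arm, as the interface text tells. Its arguments: {"type":"object","properties":{"moves":{"type":"array","items":{"type":"array","items":{"type":"number"}}},"grip_force":{"type":"number"}},"required":["moves"]}

```bash
mkdir -p pics; ls; cat > h.py <<'E'
from station import *
import numpy as np, cv2
from scipy.spatial.transform import Rotation as R
def cam(s):
    f=240/np.tan(np.radians(s["vfov"])/2)
    return np.array([[f,0,s["cx"]],[0,f,s["cy"]],[0,0,1]]),np.array(s["dist"],float)
def cloud(s):
    K,d=cam(s)
    v,u=np.mgrid[0:480,0:640]
    p=np.stack([u.ravel(),v.ravel()],1).astype(np.float32).reshape(-1,1,2)
    n=cv2.undistortPoints(p,K,d).reshape(-1,2)
    z=s["z_map"].ravel()
    P=np.c_[n*z[:,None],z]
    W=P@R.from_quat(s["orientation"]).as_matrix().T+np.array(s["xyz"])
    W[z==0]=np.nan
    return W.reshape(480,640,3)
def save(s,n): cv2.imwrite("pics/"+n+".png",s["frame"][:,:,::-1])
E
python3 - <<'E'
from h import *
print(sense())
for n in ["scene","top","wrist"]:
    s=snapshot(n); save(s,n+"0"); np.savez("/tmp/"+n,**s); print(n,s["vfov"],s["xyz"],s["orientation"],s["cx"],s["cy"],s["dist"])
E
```

```text
pics
{'t': 0.0, 'q': array([ 1.04050378e+00,  5.28475016e-01,  1.43391694e+00,  2.80444411e-05,
        1.18142196e+00, -1.78478158e-01]), 'qd': array([ 8.28153367e-04, -1.12147562e-03, -1.14353441e-03,  6.11190305e-04,
        4.46132690e-05,  1.04561599e-03]), 'tau': array([-5.55011648e-04, -4.42352450e+01, -1.78024489e+01, -4.36616201e-04,
        8.48292257e-03, -1.71969975e-05]), 'tcp_pos': array([0.21497502, 0.58613233, 0.2493235 ]), 'tool_rot': array([ 0.58010637,  0.4040627 , -0.40549739, -0.57946682]), 'force': array([ 0.16590533, -0.30907983, -0.57785319]), 'ft_torque': array([-0.01153793, -0.00262594, -0.00946462]), 'finger_gap': 0.9963557737256045}
scene 54.13295832030811 [0.91042944 0.4002201  1.00049078] [ 0.30636686  0.90457449 -0.28258177 -0.08962074] 313.6195174725337 239.37394129075972 [0.01417699 0.         0.         0.         0.        ]
top 43.0846159886569 [ 0.3484718  -0.02829907  1.35656151] [ 0.70822237 -0.69902926  0.0756276  -0.06371525] 324.93214921544075 241.82251953873455 [-0.18835276  0.          0.          0.          0.        ]
wrist 71.057527168022 [0.14565473 0.61033896 0.37332813] [0.81123411 0.5661615  0.08329056 0.12009601] 324.1956376213189 236.9683896914608 [-0.03401857  0.          0.          0.          0.        ]
```

View pics/scene0.png

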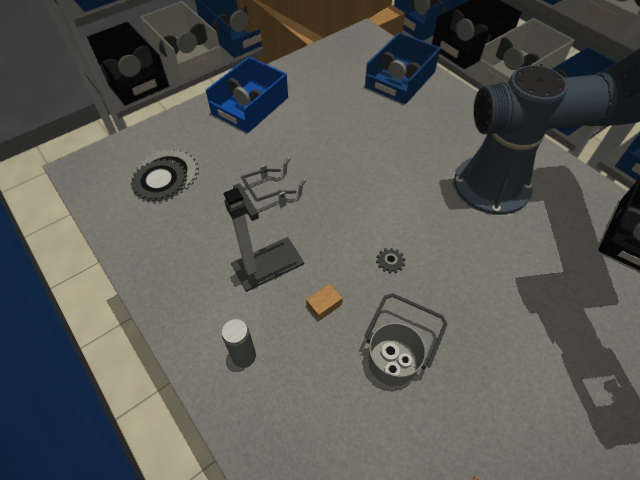

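View pics/top0.png

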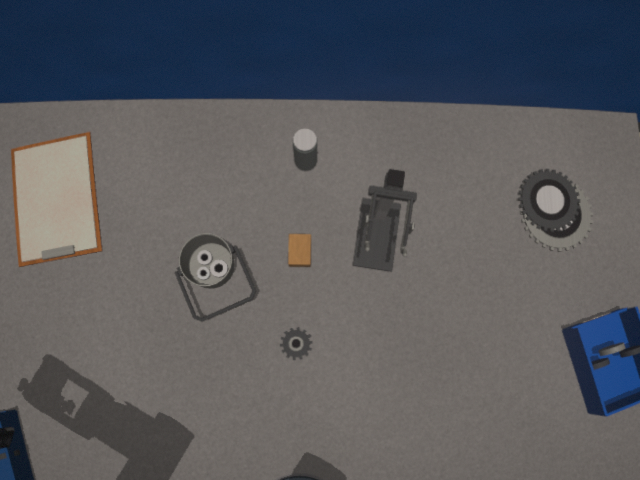

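View pics/wrist0.png

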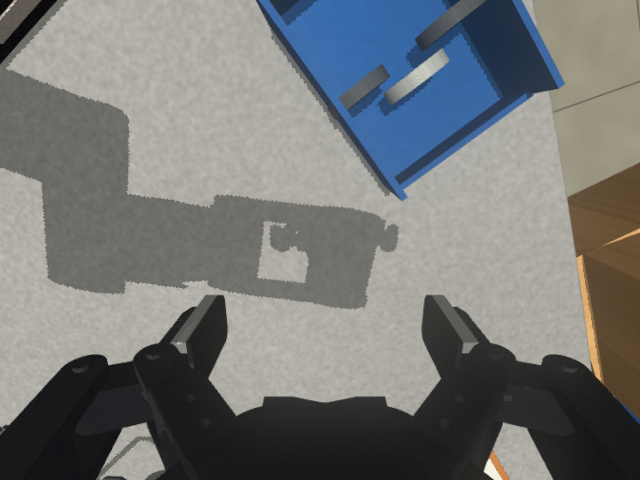

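The scene view shows the pail at about (397,355), with its bail flat toward (415,305). The stand's base is at (268,265), with the prong tips at (288,162) and (303,185). The carton is at (325,302), the sprocket at (391,261) and the can at (238,343). The top view agrees: pail at (207,262), bail bar from (202,319) to (256,293), stand at (385,220).

```bash
cat > m.py <<'E'
from h import *
s={n:dict(np.load(f"/tmp/{n}.npz")) for n in ["scene","top","wrist"]}
print(R.from_quat(sense()["tool_rot"]).as_matrix().round(3))
for n in ["top","scene"]:
    W=cloud(s[n]); 
    x,y,z=W[...,0],W[...,1],W[...,2]
    np.save(f"/tmp/W{n}",W)
    m=(z>0.008)&(z<0.4)&(x>0.25)&(x<1.0)&(abs(y)<0.6)
    k,lab,st,_=cv2.connectedComponentsWithStats(m.astype(np.uint8))
    for i in range(1,k):
        if st[i,4]>60:
            P=W[lab==i]; print(n,st[i],P.min(0).round(3),P.max(0).round(3),np.median(P,0).round(3))
    b=W[(abs(z)<0.02)&(x>0.3)&(x<.9)&(abs(y)<.5)]; print("bench z",np.median(b[:,2]))
E
python3 m.py
```

```text
[[ 0.345 -0.001 -0.939]
 [ 0.939 -0.001  0.345]
 [-0.002 -1.     0.   ]]
top [293 129  24  42 859] [ 0.784 -0.027  0.008] [0.839 0.024 0.148] [ 0.798 -0.002  0.129]
top [ 353  169   64  102 3458] [ 0.537 -0.221  0.008] [ 0.722 -0.113  0.302] [ 0.645 -0.17   0.048]
top [ 518  168   42   74 2006] [ 0.628 -0.6    0.008] [ 0.805 -0.501  0.025] [ 0.724 -0.559  0.015]
top [ 175  233   81   88 2296] [0.433 0.099 0.008] [0.621 0.273 0.087] [0.552 0.211 0.06 ]
top [288 233  23  34 742] [ 0.562 -0.016  0.008] [0.633 0.033 0.043] [0.596 0.008 0.034]
top [ 45 243  32  16 234] [0.569 0.527 0.008] [0.606 0.6   0.021] [0.587 0.563 0.012]
top [282 328  28  31 296] [ 0.358 -0.017  0.008] [0.423 0.042 0.017] [0.388 0.011 0.01 ]
top [563 328  17  10  97] [ 0.404 -0.6    0.009] [ 0.425 -0.595  0.093] [ 0.415 -0.598  0.05 ]
bench z -6.51220327223534e-05
scene [243 106  11  24 143] [ 0.398 -0.6    0.008] [ 0.428 -0.59   0.09 ] [ 0.414 -0.597  0.051]
scene [ 223  157   83  132 3585] [ 0.538 -0.217  0.008] [ 0.724 -0.11   0.3  ] [ 0.659 -0.16   0.216]
scene [ 132  163   55   38 1217] [ 0.647 -0.6    0.008] [ 0.805 -0.5    0.021] [ 0.73  -0.557  0.013]
scene [383 252  18  14 126] [ 0.368 -0.01   0.008] [0.409 0.039 0.014] [0.392 0.015 0.01 ]
scene [306 284  36  36 755] [ 0.563 -0.016  0.008] [0.634 0.037 0.04 ] [0.602 0.015 0.033]
scene [ 364  293   83   93 2874] [0.432 0.101 0.008] [0.623 0.275 0.084] [0.544 0.205 0.054]
scene [ 222  319   34   48 1135] [ 0.789 -0.024  0.008] [0.842 0.028 0.144] [0.818 0.017 0.126]
bench z -0.0007311506966796166
```

```bash
cat > m2.py <<'E'
from h import *
from scipy.optimize import least_squares
for n in ["top","scene"]:
    W=np.load(f"/tmp/W{n}.npy"); x,y,z=W[...,0],W[...,1],W[...,2]
    # pail rim
    m=(x>.4)&(x<.65)&(y>.08)&(y<.29)&(z>.074)&(z<.09)
    P=W[m]
    f=lambda p:np.hypot(P[:,0]-p[0],P[:,1]-p[1])-p[2]
    r=least_squares(f,[.55,.2,.057],loss="soft_l1",f_scale=.002); print(n,"rim",r.x.round(4),P.shape,np.median(P[:,2]))
    c=r.x[:2]
    # bail: z 0.06..0.085 and distance from c > 0.08
    d=np.hypot(x-c[0],y-c[1])
    m=(x>.38)&(x<.66)&(y>.05)&(y<.32)&(z>.055)&(z<.09)&(d>.105)
    P=W[m]
    # bar far side: direction iter
    a=P.mean(0)[:2]-c; th=np.arctan2(a[1],a[0])
    for _ in range(10):
        u=np.array([np.cos(th),np.sin(th)]);v=np.array([-u[1],u[0]])
        q=P[:,:2]-c; A=q@u;B=q@v; k=(A>.103)&(A<.13)&(abs(B)<.055)
        po=np.polyfit(B[k],A[k],1); th=th-np.arctan(po[0])*-1 if False else th - np.arctan(po[0])
    print(" bail dir",th,np.degrees(th),po,k.sum(),np.median(P[k][:,2]),P[k][:,2].max(),"A",A[k].min(),A[k].max(),"B",B.min(),B.max())
    # stand
    m=(x>.52)&(x<.75)&(y<-.08)&(y>-.25)
    for lo,hi in [(.005,.014),(.014,.23),(.23,.28),(.28,.29),(.29,.32)]:
        k=m&(z>lo)&(z<hi); print(" stand",lo,hi,k.sum())
        if k.sum()>10:
            rect=cv2.minAreaRect((W[k][:,:2]*1000).astype(np.float32)); print("   ",rect)
E
python3 m2.py
python3 - <<'E'
import cv2
a=cv2.imread('pics/top0.png')[155:285,335:435]; cv2.imwrite('pics/st.png',cv2.resize(a,None,fx=5,fy=4.6,interpolation=cv2.INTER_CUBIC))
a=cv2.imread('pics/scene0.png')[145:295,215:315]; cv2.imwrite('pics/st2.png',cv2.resize(a,None,fx=4,fy=4,interpolation=cv2.INTER_CUBIC))
E
```

```text
top rim [0.5312 0.193  0.0752] (546, 3) 0.07728808111890662m2.py:16: RuntimeWarning: Mean of empty slice.
  a=P.mean(0)[:2]-c; th=np.arctan2(a[1],a[0])
  ret = um.true_divide(
Traceback (most recent call last):
  File "m2.py", line 20, in <module>
    po=np.polyfit(B[k],A[k],1); th=th-np.arctan(po[0])*-1 if False else th - np.arctan(po[0])
TypeError: expected non-empty vector for x
```

View pics/st.png

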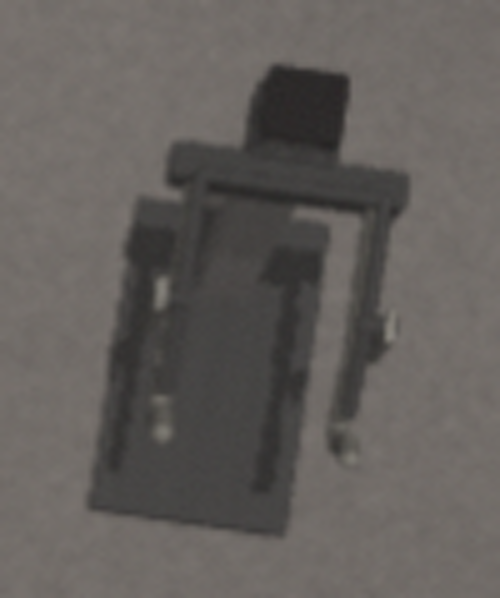

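View pics/st2.png

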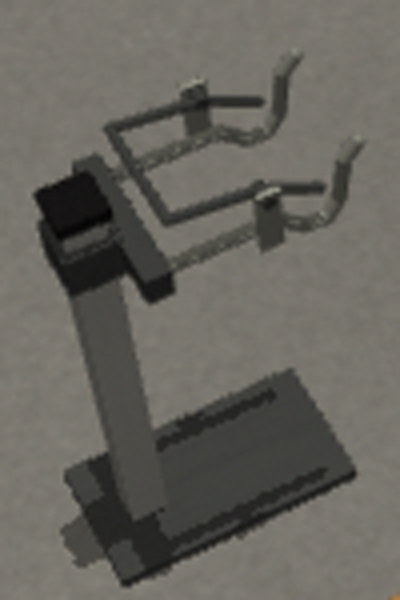

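```bash
cat > m2.py <<'E'
from h import *
from scipy.optimize import least_squares
for n in ["top","scene"]:
    W=np.load(f"/tmp/W{n}.npy"); x,y,z=W[...,0],W[...,1],W[...,2]
    m=(x>.4)&(x<.65)&(y>.08)&(y<.29)&(z>.06)&(z<.09)
    P=W[m][:,:2]
    # model: rim annulus r=.058, bar + legs segments
    def sd(p,a,b):
        ab=b-a;t=np.clip((p-a)@ab/(ab@ab),0,1);return np.linalg.norm(p-a-t[:,None]*ab,axis=1)
    def f(p):
        c=p[:2];u=np.array([np.cos(p[2]),np.sin(p[2])]);v=np.array([-u[1],u[0]])
        d1=abs(np.hypot(*(P-c).T)-.057)
        d2=sd(P,c+.115*u-.057*v,c+.115*u+.057*v)
        d3=sd(P,c+.100*u+.069*v,c+.069*v);d4=sd(P,c+.100*u-.069*v,c-.069*v)
        d5=sd(P,c+.100*u+.069*v,c+.115*u+.057*v);d6=sd(P,c+.100*u-.069*v,c+.115*u-.057*v)
        d=np.min([d1,d2,d3,d4,d5,d6],0)
        return d
    for t0 in (-2.4,-2,-1.7,-2.8):
        r=least_squares(f,[.56,.205,t0],loss="soft_l1",f_scale=.002,x_scale=[.01,.01,.1]); print(n,"pail",r.x.round(4),r.cost*1e3,len(P))
    p=r.x
    m=(x>.52)&(x<.75)&(y<-.08)&(y>-.25)
    for lo,hi in [(.005,.014),(.014,.2),(.2,.24),(.24,.25),(.25,.28),(.28,.295),(.295,.32)]:
        k=m&(z>lo)&(z<hi); 
        if k.sum()>10:
            rect=cv2.minAreaRect((W[k][:,:2]*1000).astype(np.float32)); print(" stand",lo,hi,k.sum(),np.round(rect[0],1),np.round(rect[1],1),round(rect[2],1))
E
python3 m2.py
```

```text
top pail [ 0.5622  0.2069 -2.705 ] 2.1415146664017666 1153
top pail [ 0.5622  0.2069 -2.705 ] 2.1415146664080194 1153
top pail [ 0.5622  0.2069 -2.705 ] 2.141514666435831 1153
top pail [ 0.5622  0.2069 -2.705 ] 2.141515002908035 1153
 stand 0.005 0.014 2102 [ 635.8 -164.9] [227.6 167.5] 0.2
 stand 0.014 0.2 454 [ 638.2 -166.2] [ 87.8 156.9] 80.7
 stand 0.24 0.25 16 [ 617.4 -142.2] [136.6  69.4] 15.6
 stand 0.25 0.28 696 [ 625.4 -163.5] [ 90.7 145.5] 80.2
 stand 0.28 0.295 395 [ 621.1 -163.9] [ 90.1 156.9] 83.1
 stand 0.295 0.32 387 [ 619.6 -164.2] [ 88.  157.4] 81.5
scene pail [ 0.5656  0.2104 -2.7054] 2.4109748147716266 1317
scene pail [ 0.5656  0.2104 -2.7054] 2.410974814829366 1317
scene pail [ 0.5656  0.2104 -2.7054] 2.410974814878339 1317
scene pail [ 0.5656  0.2104 -2.7054] 2.4109748147851406 1317
 stand 0.005 0.014 1762 [ 627.9 -172.6] [138.  212.6] 89.3
 stand 0.014 0.2 570 [ 638.7 -159.2] [ 51.  119.6] 85.9
 stand 0.2 0.24 141 [ 690.9 -165.1] [16.9 32.1] 41.5
 stand 0.24 0.25 81 [ 632.6 -158.6] [ 74.  140.3] 85.0
 stand 0.25 0.28 983 [ 627.3 -163.7] [ 92.2 151.3] 83.3
 stand 0.28 0.295 429 [ 621.6 -162.1] [ 90.3 157.5] 81.5
 stand 0.295 0.32 216 [ 622.  -157.6] [ 80.  158.7] 83.3
```

```bash
cat > m3.py <<'E'
from h import *
from scipy.optimize import least_squares
def box(q,x0,x1,y0,y1):
    dx=np.maximum(np.maximum(x0-q[:,0],q[:,0]-x1),0);dy=np.maximum(np.maximum(y0-q[:,1],q[:,1]-y1),0)
    return np.hypot(dx,dy)
for n in ["top","scene"]:
    W=np.load(f"/tmp/W{n}.npy"); x,y,z=W[...,0],W[...,1],W[...,2]
    m=(x>.50)&(x<.76)&(y<-.06)&(y>-.27)
    kp=m&(z>.006)&(z<.0135)
    kp=cv2.morphologyEx(kp.astype(np.uint8),cv2.MORPH_OPEN,np.ones((5,5)))>0
    A=W[kp][:,:2]; 
    rect=cv2.minAreaRect((A*1000).astype(np.float32)); print(n,"plate",len(A),rect)
    k=m&(z>.245)&(z<.32); Q=W[k]
    def loc(p,P):
        c,s_=np.cos(p[2]),np.sin(p[2]); d=P[:,:2]-p[:2]; return np.c_[d[:,0]*c+d[:,1]*s_, -d[:,0]*s_+d[:,1]*c]
    p=np.array([rect[0][0]/1e3,rect[0][1]/1e3,0])
    # yaw from plate
    e=cv2.boxPoints(rect); L=[e[1]-e[0],e[2]-e[1]]; l=max(L,key=np.linalg.norm); yaw=np.arctan2(l[1],l[0]); 
    if abs(yaw)>np.pi/2: yaw-=np.pi*np.sign(yaw)
    o=np.array(rect[0])/1e3-.07*np.array([np.cos(yaw),np.sin(yaw)])
    print(" yaw",np.degrees(yaw),"origin",o)
    # prongs fit: Points -20<x<70
    def f(p):
        q=loc(p,Q); k=(q[:,0]<.06)
        return np.where(q[:,0]<.06,np.maximum(abs(abs(q[:,1])-.034)-.002,0),0)
    def g(p): return f([o[0]-np.sin(p[1])*p[0],o[1]+np.cos(p[1])*p[0],p[1]])
    r=least_squares(g,[0,yaw],loss="soft_l1",f_scale=.002,x_scale=[.01,.05]); pp=[o[0]-np.sin(r.x[1])*r.x[0],o[1]+np.cos(r.x[1])*r.x[0],r.x[1]]
    print(" prongs",r.x,np.degrees(r.x[1]),pp,r.cost*1e3)
    q=loc(pp,Q); print(" x range",q[:,0].min(),q[:,0].max())
    im=np.full((600,800,3),255,np.uint8)
    for (a,b),zz in zip(q,Q[:,2]):
        c=int(np.clip((zz-.245)/.06,0,1)*255)
        cv2.circle(im,(int(150+a*3500),int(300-b*3500)),2,(c,0,255-c),-1)
    cv2.imwrite(f"pics/pr_{n}.png",im)
    for sg in (1,-1):
        kk=(abs(q[:,1]-sg*.034)<.01)&(q[:,0]<-.004); print(" tip",sg,np.c_[q[kk],Q[kk][:,2]].round(4)[np.argsort(-Q[kk][:,2])][:6].tolist())
E
python3 m3.py
```

```text
top plate 75 ((648.3522338867188, -165.520751953125), (35.52095031738281, 77.68929290771484), 0.9296190142631531)
 yaw -89.07034 origin [ 0.6472165  -0.09552996]
 prongs [-0.03173162 -1.33356189] -76.40746786165141 [np.float64(0.6163736290885605), np.float64(-0.1029873802858045), np.float64(-1.3335618872975683)] 9.653517964211877
 x range -0.0031138396381541825 0.11995273615191798
 tip 1 []
 tip -1 []
scene plate 761 ((642.5431518554688, -163.94537353515625), (87.87885284423828, 155.1435546875), 81.22500610351562)
 yaw -8.77499 origin [ 0.5733625  -0.15326656]
 prongs [-0.00066523 -0.13560411] -7.769543472185125 [np.float64(0.5732725675882278), np.float64(-0.1539256841454941), np.float64(-0.1356041149664629)] 1.4584959864191747
 x range -0.030267098975678006 0.1302116418457978
 tip 1 [[-0.0213, 0.0355, 0.2993], [-0.0264, 0.0343, 0.2982], [-0.0289, 0.0338, 0.2963], [-0.0256, 0.0315, 0.2959], [-0.0245, 0.0336, 0.2957], [-0.028, 0.0353, 0.2953]]
 tip -1 [[-0.026, -0.0334, 0.2973], [-0.0273, -0.036, 0.2972], [-0.025, -0.0316, 0.2965], [-0.0232, -0.0327, 0.2964], [-0.0299, -0.0321, 0.2964], [-0.0282, -0.0333, 0.2962]]
```

View pics/pr_top.png

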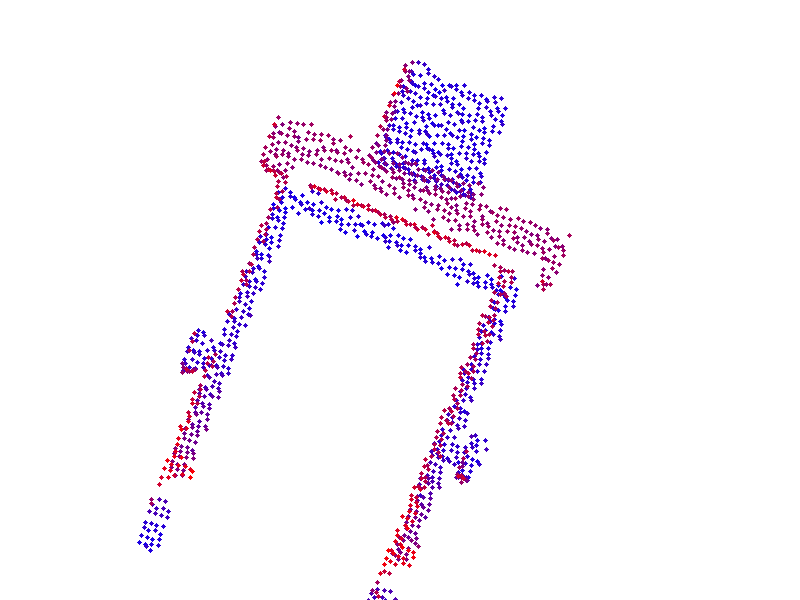

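View pics/pr_scene.png

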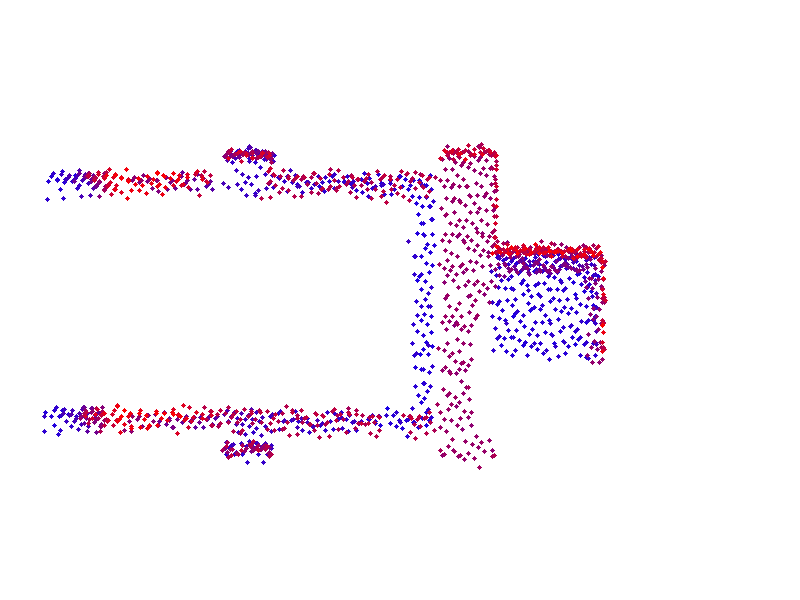

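```bash
cat >> h.py <<'E'
def plan(pos,yaw):
    """shift/turn (tool frame) to bring TCP to pos, tool x at world yaw, pointing down"""
    st=sense(); Rc=R.from_quat(st["tool_rot"])
    x=np.array([np.cos(yaw),np.sin(yaw),0]);y=np.array([0,0,-1.]);z=np.cross(x,y)
    Rt=R.from_matrix(np.c_[x,y,z])
    print("turn",(Rc.inv()*Rt).as_rotvec().round(4),"shift cm",(Rc.inv().apply(np.array(pos)-st["tcp_pos"])*100).round(2))
E
cat > m4.py <<'E'
from h import *
from scipy.optimize import least_squares
for n,o in [("top",None),("scene",None)]:
    W=np.load(f"/tmp/W{n}.npy"); x,y,z=W[...,0],W[...,1],W[...,2]
    Q=W[(x>.50)&(x<.76)&(y<-.06)&(y>-.27)&(z>.245)&(z<.33)]
    def loc(p):
        c,s_=np.cos(p[2]),np.sin(p[2]); d=Q[:,:2]-p[:2]; return np.c_[d[:,0]*c+d[:,1]*s_, -d[:,0]*s_+d[:,1]*c]
    f=lambda p:(lambda q:np.where(q[:,0]<.06,np.maximum(abs(abs(q[:,1])-.034)-.003,0),0))(loc(p))
    g=lambda p:np.r_[f(p)]
    base=np.array([.5733,-.1539])
    def h(p): t=p[1]; return f([base[0]-np.sin(t)*p[0],base[1]+np.cos(t)*p[0],t])
    r=least_squares(h,[0,-.136],loss="soft_l1",f_scale=.002,x_scale=[.01,.05]);t=r.x[1];pp=[base[0]-np.sin(t)*r.x[0],base[1]+np.cos(t)*r.x[0],t]
    q=loc(pp);k=(Q[:,2]>.297)&(q[:,0]>.09)
    kb=(q[:,0]>.015)&(q[:,0]<.045)&(abs(q[:,1])>.040)
    print(n,np.round(pp,4),"cap x",np.percentile(q[k][:,0],[1,99]).round(4),"y",np.percentile(q[k][:,1],[1,99]).round(4),"brk x",np.percentile(q[kb][:,0],[3,97]).round(4),"tip min x",np.percentile(q[:,0],.5),"tip z",np.sort(Q[(q[:,0]<-.015)][:,2])[-5:])
E
python3 m4.py
python3 -c "
from h import *
plan([.461,.160,.20],.4366)"
```

```text
top [ 0.5729 -0.1567 -0.147 ] cap x [0.0966 0.1245] y [-0.0144  0.0135] brk x [0.0203 0.0333] tip min x -0.0297723227095431 tip z [0.29946489 0.30000343 0.30065486 0.30092107 0.30145774]
scene [ 0.5733 -0.1539 -0.124 ] cap x [0.1033 0.128 ] y [-0.0142  0.0058] brk x [0.0213 0.0348] tip min x -0.027377195646517968 tip z [0.2964737  0.29722524 0.297274   0.29815624 0.29925821]
turn [ 4.000e-04  7.824e-01 -1.700e-03] shift cm [-31.53   5.   -37.78]
```

Request:
step_arm([
  [0,0.16,0,-6.3,1,-7.56,-1],
  [0,0.32,0,-12.6,2,-15.1,-1],
  [0,0.48,0,-18.9,3,-22.7,-1],
  [0,0.64,0,-25.2,4,-30.2,0],
  [0,0.782,0,-31.5,5,-37.8,0],
  [0,0.782,0,-31.5,5,-37.8,0],
  [0,0.782,0,-31.5,5,-37.8,0],
  [0,0.782,0,-31.5,5,-37.8,0],
  [0,0.782,0,-31.5,5,-37.8,0],
  [0,0.782,0,-31.5,5,-37.8,0],
])

```text
t: 1.4
tcp_pos: [0.4608, 0.1602, 0.1997]
tool_rot: [0.691, 0.152, -0.154, -0.69]
force: [-0.3, 0.2, -0.8]
finger_gap: 0.502
```

```bash
python3 - <<'E'
from h import *
st=sense();print(st["t"],st["tcp_pos"],st["finger_gap"],R.from_quat(st["tool_rot"]).as_matrix().round(3))
s=snapshot("wrist");save(s,"w1");np.savez("/tmp/w1",**s)
W=cloud(s);x,y,z=W[...,0],W[...,1],W[...,2]
m=(z>.05)&(z<.09)&(x>.35)&(x<.6);print(m.sum())
E
```

```text
1.4 [0.46077312 0.16022768 0.19969814] 0.5019118882429404 [[ 0.906 -0.002 -0.422]
 [ 0.422 -0.001  0.906]
 [-0.003 -1.    -0.   ]]
8579
```

View pics/w1.png

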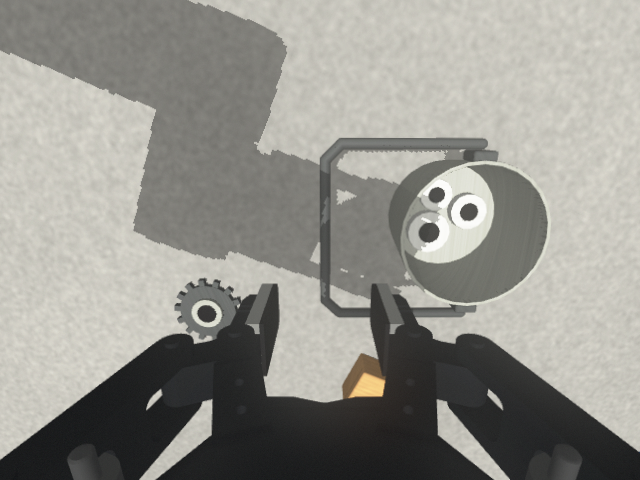

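The wrist view shows the bar along column 325 (rows 150–310), parallel to the pads and almost between them. The pail rim is centred at about (474,232).

```bash
python3 - <<'E'
from h import *
from scipy.optimize import least_squares
s=dict(np.load("/tmp/w1.npz"));W=cloud(s);st=sense()
sub=W[165:290,312:340].reshape(-1,3);P=sub[(sub[:,2]>.055)&(sub[:,2]<.09)]
T=R.from_quat(st["tool_rot"]);q=T.inv().apply(P-st["tcp_pos"])
print(len(P),"z top",np.percentile(P[:,2],[10,50,90]));po=np.polyfit(q[:,2],q[:,0],1);print("tool x vs z",po,"range x",np.percentile(q[:,0],[3,97]),"z",q[:,2].min(),q[:,2].max())
# whole bar ends
sub=W[130:330,300:480].reshape(-1,3);P=sub[(sub[:,2]>.06)&(sub[:,2]<.09)];q=T.inv().apply(P-st["tcp_pos"]);k=q[:,0]<.03
print("legs z",q[k][:,2].min(),q[k][:,2].max())
m=W[140:320,380:560].reshape(-1,3);P=m[(m[:,2]>.077)&(m[:,2]<.088)]
r=least_squares(lambda p:np.hypot(P[:,0]-p[0],P[:,1]-p[1])-.0575,[.563,.208],loss="soft_l1",f_scale=.002);print("pail",r.x,len(P),np.median(P[:,2]))
c=r.x;print("tool frame of pail",T.inv().apply(np.r_[c,.07]-st["tcp_pos"]))
E
```

```text
1293 z top [0.07156416 0.07342704 0.07454521]
tool x vs z [ 3.44866609e-03 -9.60676235e-05] range x [-0.00386946  0.00382624] z -0.04904216417226656 0.05144560562946536
legs z -0.07340383165512968 0.0703392175647117
pail [0.56394374 0.20732487] 2690 0.07985725840667092
tool frame of pail [ 0.11378679  0.12951273 -0.00175189]
```

Request:
step_arm([
  [0,0,0,0,4,-0.15,0],
  [0,0,0,0,8,-0.15,0],
  [0,0,0,0,11,-0.15,0],
  [0,0,0,0,12.4,-0.15,0],
  [0,0,0,0,12.4,-0.15,0],
  [0,0,0,0,12.4,-0.15,0],
], grip_force=4)

```text
t: 2.2
tcp_pos: [0.4614, 0.1599, 0.0767]
tool_rot: [0.691, 0.154, -0.154, -0.69]
force: [-0.6, -0.3, -0.3]
finger_gap: 0.502
```

Request:
step_arm([
  [0,0,0,0,0,0,0.5],
  [0,0,0,0,0,0,1],
  [0,0,0,0,0,0,1],
  [0,0,0,0,0,0,1],
  [0,0,0,0,0,0,1],
  [0,0,0,0,0,0,1],
  [0,0,0,0,0,0,1],
  [0,0,0,0,0,0,1],
], grip_force=4)

```text
t: 3.2
tcp_pos: [0.4614, 0.1598, 0.0774]
tool_rot: [0.691, 0.154, -0.154, -0.69]
force: [-1.8, -0.4, 5.5]
finger_gap: 0.083
```

```bash
python3 - <<'E'
from h import *
st=sense();print(st["t"],st["tcp_pos"],st["finger_gap"],st["force"],st["ft_torque"])
s=snapshot("wrist");save(s,"w2")
E
```

```text
3.2 [0.46138759 0.15980828 0.0773837 ] 0.08291813311401558 [-1.76078329 -0.41730818  5.45127578] [-0.08252271  0.13712819  0.02820954]
```

View pics/w2.png

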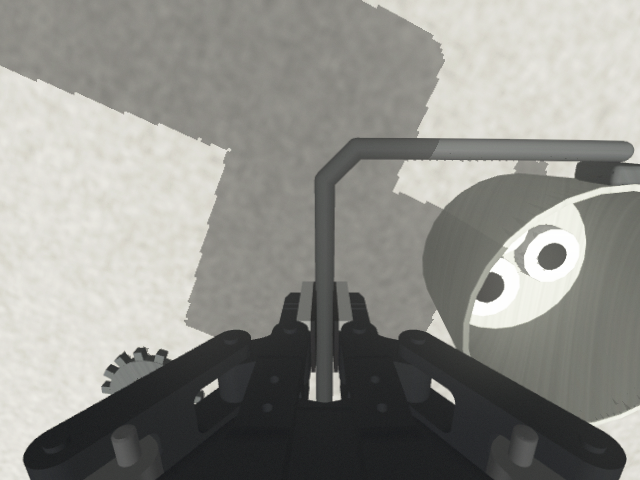

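Request:
step_arm([
  [0,0,0,0.04,-0.92,0,1],
  [0,0,0,0.15,-1.83,0,1],
  [0,0,0,0.33,-2.73,0,1],
  [0,0,0,0.58,-3.62,0,1],
  [0,0,0,0.91,-4.48,0,1],
  [0,0,0,1.3,-5.31,0,1],
  [0,0,0,1.76,-6.11,0,1],
  [0,0,0,2.28,-6.87,0,1],
  [0,0,0,2.85,-7.58,0,1],
  [0,0,0,3.49,-8.25,0,1],
  [0,0,0,4.17,-8.86,0,1],
  [0,0,0,4.9,-9.42,0,1],
], grip_force=4)

```text
t: 4.75
tcp_pos: [0.503, 0.1798, 0.1724]
tool_rot: [0.691, 0.152, -0.157, -0.689]
force: [-7.7, -5.4, 10.9]
finger_gap: 0.08
```

```bash
python3 - <<'E'
from h import *
st=sense();print(st["t"],st["tcp_pos"],st["finger_gap"],st["force"],st["ft_torque"])
s=snapshot("wrist");save(s,"w3")
W=cloud(s);T=R.from_quat(st["tool_rot"])
q=T.inv().apply(W.reshape(-1,3)-st["tcp_pos"])
k=(abs(q[:,0])<.012)&(q[:,2]>.02)&(q[:,2]<.05)&(abs(q[:,1])<.03)
print(k.sum(),np.percentile(q[k],[3,50,97],axis=0).round(4))
E
```

```text
4.75 [0.50302024 0.17976696 0.17241999] 0.07972440849881592 [-7.73389933 -5.430836   10.91681611] [-0.94725248  1.47668009 -0.05504834]
1364 [[-0.0042  0.0056  0.021 ]
 [-0.0004  0.0071  0.036 ]
 [ 0.0032  0.0095  0.0492]]
```

View pics/w3.png

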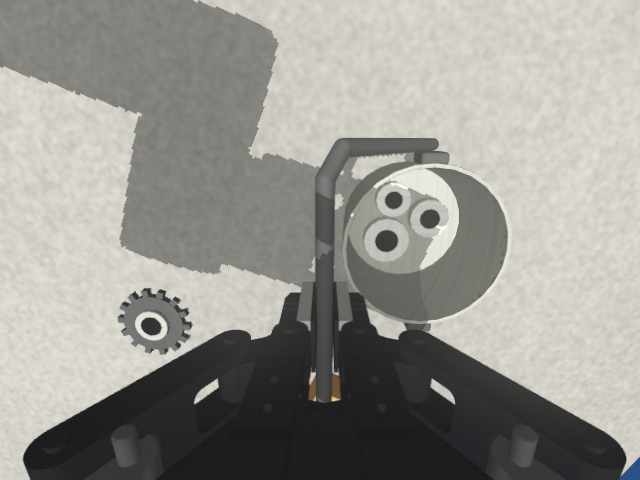

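```bash
cat > pail.py <<'E'
from h import *
from scipy.optimize import least_squares
def pail(s,c0):
    W=cloud(s).reshape(-1,3)
    P=W[(W[:,2]>.076)&(W[:,2]<.088)&(abs(np.hypot(W[:,0]-c0[0],W[:,1]-c0[1])-.0575)<.008)]
    r=least_squares(lambda p:np.hypot(P[:,0]-p[0],P[:,1]-p[1])-.0575,c0,loss="soft_l1",f_scale=.001)
    P3=P[abs(r.fun)<.004] if len(r.fun)==len(P) else P
    A=np.c_[P3[:,:2]-r.x,np.ones(len(P3))];co=np.linalg.lstsq(A,P3[:,2],rcond=None)[0]
    return r.x,len(P),co
st=sense();s=snapshot("wrist");T=R.from_quat(st["tool_rot"])
c,n,co=pail(s,[.565,.208]);print("pail",c,n,"slope/z",co,"tool",T.inv().apply(np.r_[c,.07]-st["tcp_pos"]))
print(st["force"])
E
python3 pail.py
```

```text
pail [0.56420331 0.20763161] 3359 slope/z [-0.00757443  0.00426936  0.07953901] tool [ 0.06597966  0.10315632 -0.00059299]
[-8.93523687 -4.45355576 12.92127815]
```

Request:
step_arm([
  [0,0,0,0.61,-0.41,0,1],
  [0,0,0,1.2,-0.75,0,1],
  [0,0,0,1.82,-1.05,0,1],
  [0,0,0,2.45,-1.32,0,1],
  [0,0,0,3.1,-1.55,0,1],
  [0,0,0,3.76,-1.74,0,1],
  [0,0,0,4.43,-1.89,0,1],
  [0,0,0,5.11,-2.0,0,1],
  [0,0,0,5.79,-2.07,0,1],
  [0,0,0,6.36,-2.1,0,1],
  [0,0,0,6.36,-2.1,0,1],
  [0,0,0,6.36,-2.1,0,1],
], grip_force=4)

```text
t: 6.35
tcp_pos: [0.5623, 0.2074, 0.1939]
tool_rot: [0.691, 0.153, -0.155, -0.689]
force: [-0.9, -2.1, 1.7]
finger_gap: 0.083
```

```bash
python3 pail.py; python3 - <<'E'
from h import *
st=sense();print(st["t"],st["tcp_pos"],st["finger_gap"],st["force"],st["ft_torque"])
s=snapshot("wrist");save(s,"w4")
W=cloud(s);T=R.from_quat(st["tool_rot"])
q=T.inv().apply(W.reshape(-1,3)-st["tcp_pos"])
k=(abs(q[:,0])<.012)&(q[:,2]>.02)&(q[:,2]<.05)&(abs(q[:,1])<.03)
print(k.sum(),np.percentile(q[k],[3,50,97],axis=0).round(4))
save(snapshot("scene"),"s4")
E
```

```text
pail [0.56560402 0.20739256] 1889 slope/z [-0.00491403  0.01011239  0.07951834] tool [ 0.00346979  0.12386753 -0.00129901]
[-0.85706592 -2.10987723  1.6917954 ]
6.4 [0.56207167 0.2073606  0.19390012] 0.07784607279869227 [ 0.5130815  -1.82403583  0.9576243 ] [-0.36668093 -0.01951866  0.01238881]
1369 [[-0.004   0.004   0.021 ]
 [-0.0004  0.0054  0.0357]
 [ 0.0033  0.0078  0.0492]]
```

View pics/w4.png

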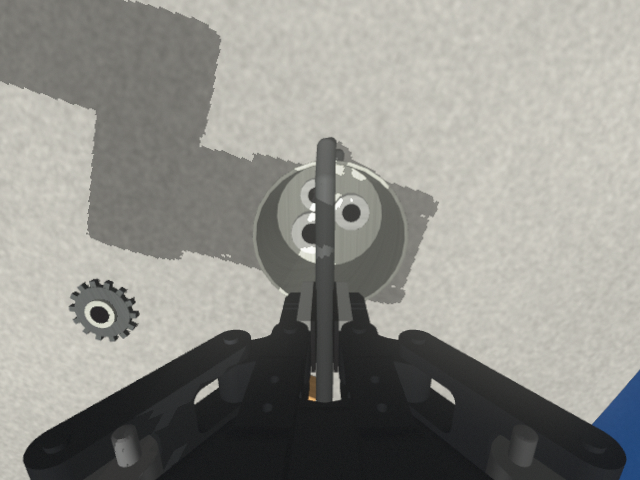

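View pics/s4.png

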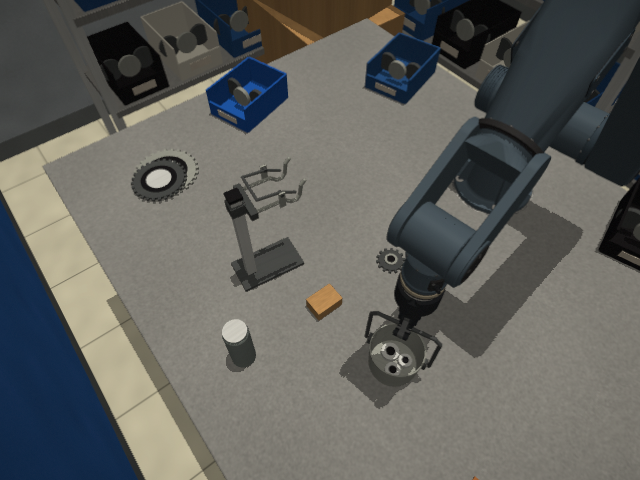

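Step 1 is met: the bail is upright over the pail (bar along column 325, rim centred near (332,232)), and the pail hasn't moved. Next I tighten the grip and lift.

Request:
step_arm([
  [0,0,0,0,0,0,1],
  [0,0,0,0,0,0,1],
  [0,0,0,0,0,0,1],
], grip_force=50)

```text
t: 6.88
tcp_pos: [0.5619, 0.2073, 0.1939]
tool_rot: [0.691, 0.153, -0.155, -0.69]
force: [0.2, -2.2, 2.2]
finger_gap: 0.067
```

Request:
step_arm([
  [0,0,0,0,-0.5,0,1],
  [0,0,0,0,-1.5,0,1],
  [0,0,0,0,-3,0,1],
  [0,0,0,0,-5,0,1],
  [0,0,0,0,-7,0,1],
  [0,0,0,0,-9,0,1],
  [0,0,0,0,-11,0,1],
  [0,0,0,0,-12.8,0,1],
  [0,0,0,0,-14,0,1],
  [0,0,0,0,-14,0,1],
  [0,0,0,0,-14,0,1],
])

```text
t: 8.25
tcp_pos: [0.5617, 0.2076, 0.3332]
tool_rot: [0.691, 0.152, -0.156, -0.69]
force: [-0.2, 0.1, -7.7]
finger_gap: 0.064
```

```bash
python3 - <<'E'
from h import *
st=sense();print(st["t"],st["tcp_pos"],st["finger_gap"],st["force"],st["ft_torque"])
s=snapshot("wrist");save(s,"w5")
W=cloud(s);T=R.from_quat(st["tool_rot"])
q=T.inv().apply(W.reshape(-1,3)-st["tcp_pos"])
k=(abs(q[:,0])<.012)&(q[:,2]>.02)&(q[:,2]<.05)&(abs(q[:,1])<.03)
print(k.sum(),np.percentile(q[k],[3,50,97],axis=0).round(4))
a=-.136
plan([.504,-.1455,.334],a)
E
```

```text
8.25 [0.56172184 0.207579   0.33319799] 0.06439735852825493 [-0.24768654  0.06466692 -7.65875425] [-0.04295689  0.10496474 -0.06657426]
1409 [[-0.0044  0.0042  0.0211]
 [-0.0004  0.0056  0.0357]
 [ 0.0032  0.0083  0.0491]]
turn [ 0.002   0.5749 -0.0061] shift cm [-20.22   0.03 -29.51]
```

View pics/w5.png

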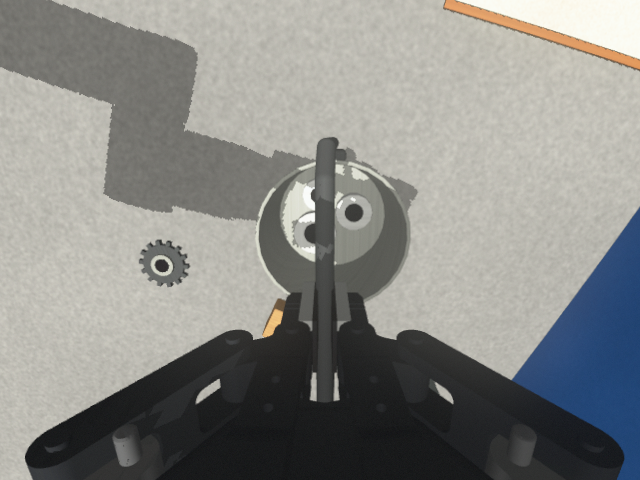

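Request:
step_arm([
  [0,0.02,0,-0.4,0,-0.6,1],
  [0,0.06,0,-1.8,0,-2.6,1],
  [0,0.11,0,-4,0,-5.8,1],
  [0,0.17,0,-6.2,0,-9.1,1],
  [0,0.24,0,-8.5,0,-12.4,1],
  [0,0.31,0,-10.8,0,-15.7,1],
  [0,0.38,0,-13,0,-19,1],
  [0,0.44,0,-15.2,0,-22.2,1],
  [0,0.5,0,-17.2,0,-25.1,1],
  [0.001,0.54,-0.003,-18.9,0,-27.5,1],
  [0.002,0.565,-0.006,-19.9,0,-29,1],
  [0.002,0.575,-0.006,-20.2,0,-29.5,1],
])

```text
t: 9.8
tcp_pos: [0.5039, -0.1463, 0.3341]
tool_rot: [0.705, -0.049, 0.049, -0.705]
force: [-0.4, -0.6, -7.5]
finger_gap: 0.065
```

Request:
step_arm([
  [0,0,0,0,0,0,1],
  [0,0,0,0,0,0,1],
  [0,0,0,0,0,0,1],
  [0,0,0,0,0,0,1],
  [0,0,0,0,0,0,1],
  [0,0,0,0,0,0,1],
])

```text
t: 10.55
tcp_pos: [0.5039, -0.1462, 0.3341]
tool_rot: [-0.705, 0.049, -0.049, 0.705]
force: [-0.8, -0.0, -6.9]
finger_gap: 0.066
```

```bash
python3 - <<'E'
from h import *
st=sense();print(st["t"],st["tcp_pos"],st["finger_gap"],st["force"],R.from_quat(st["tool_rot"]).as_matrix().round(4))
for n in ["wrist","scene","top"]:
    s=snapshot(n);save(s,n+"6");np.savez("/tmp/%s6"%n,**s)
E
```

```text
10.55 [ 0.50389618 -0.14621122  0.33407109] 0.06558780091521148 [-7.83357158e-01 -1.64245301e-03 -6.90996817e+00] [[ 9.905e-01 -4.000e-04  1.376e-01]
 [-1.376e-01  1.000e-04  9.905e-01]
 [-4.000e-04 -1.000e+00  0.000e+00]]
```

View pics/wrist6.png

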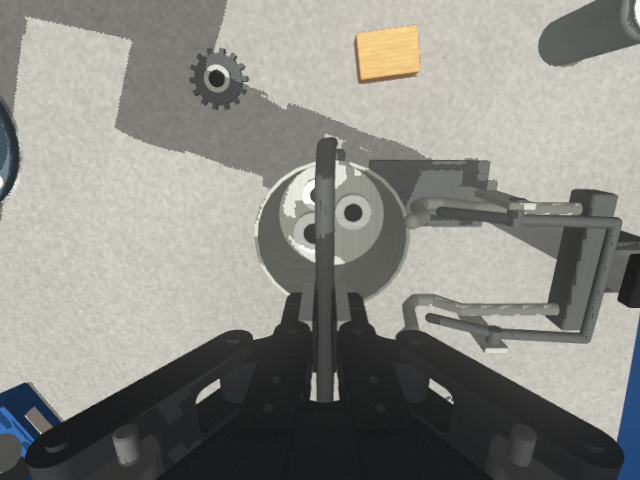

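View pics/scene6.png

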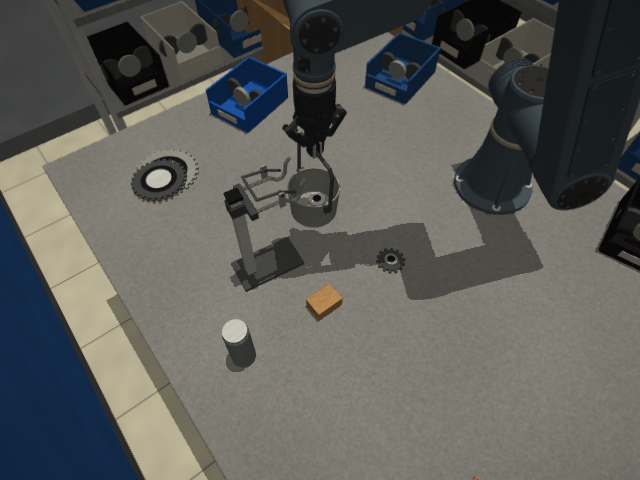

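View pics/top6.png

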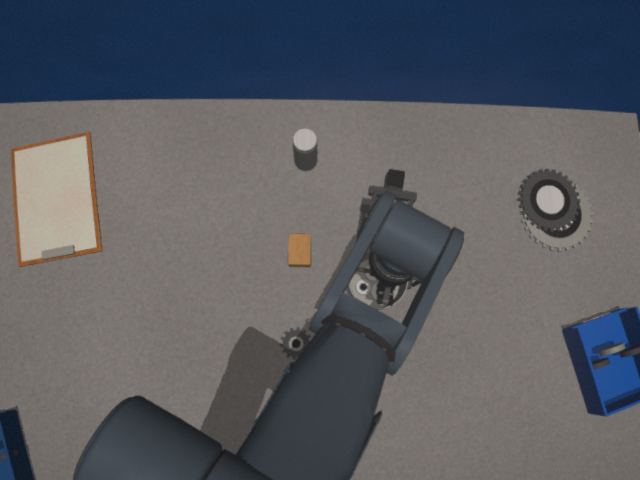

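The wrist view shows the twin hook clearly, with tips at (420,213) and (411,325), the crossbar near x=600, and the bar at column 326. I'll fit the hook in the tool frame from this picture.

```bash
cat > m6.py <<'E'
from h import *
from scipy.optimize import least_squares
s=dict(np.load("/tmp/wrist6.npz"));W=cloud(s);st=sense();T=R.from_quat(st["tool_rot"])
q=T.inv().apply(W.reshape(-1,3)-st["tcp_pos"]).reshape(W.shape)
x,h,z=q[...,0],-q[...,1],q[...,2]   # x fwd, h height rel TCP, z left
m=(x>.02)&(x<.22)&(abs(z)<.08)&(h>-.10)&(h<-.02); m[:, :385]=False
Q=q[m]
def loc(p,Q): c,s_=np.cos(p[2]),np.sin(p[2]);dx=Q[:,0]-p[0];dz=Q[:,2]-p[1];return np.c_[dx*c+dz*s_,-dx*s_+dz*c]
f=lambda p:(lambda l:np.where(l[:,0]<.055,np.maximum(abs(abs(l[:,1])-.034)-.003,0),0))(loc([.07,p[0],p[1]],Q))
r=least_squares(f,[0,0],loss="soft_l1",f_scale=.002);print("z off",r.x[0],"yaw",r.x[1])
l=loc([.07,r.x[0],r.x[1]],Q);H=-Q[:,1]
k=(abs(abs(l[:,1])-.034)<.006)
b=(abs(l[:,1])>.041)&(l[:,0]<.06)
print("tip min x",[np.percentile(l[k&(np.sign(l[:,1])==g)][:,0],.5).round(4) for g in(1,-1)],"tip top h",[np.percentile(H[k&(l[:,0]<-.015)&(np.sign(l[:,1])==g)],98) for g in (1,-1)])
print("bracket x",np.percentile(l[b][:,0],[2,50,98]),[np.percentile(l[b&(np.sign(l[:,1])==g)][:,0],[2,98]).round(4) for g in(1,-1)])
print("crossbar x",np.percentile(l[(abs(l[:,1])<.02)&(l[:,0]<.13)][:,0],[2,50,98]))
im=np.full((600,800,3),255,np.uint8)
for (a,bb),hh in zip(l,H):
    cv2.circle(im,(int(150+a*3500),int(150-bb*1700)),1,(200,0,0),-1)
    c=(0,0,200) if bb>0 else (0,150,0)
    cv2.circle(im,(int(150+a*3500),int(300+ -(hh+.02)*3000)),1,c,-1)
cv2.imwrite("pics/pr6.png",im)
E
python3 m6.py
```

```text
z off -0.0014202983753183692 yaw -0.0018966305080416002
tip min x [np.float64(-0.0288), np.float64(-0.0238)] tip top h [np.float64(-0.03565083323948265), np.float64(-0.04114981236790119)]
bracket x [0.02147133 0.02654954 0.03496179] [array([0.0215, 0.0347]), array([0.0216, 0.0351])]
crossbar x [0.07564195 0.08821654 0.11718233]
```

View pics/pr6.png

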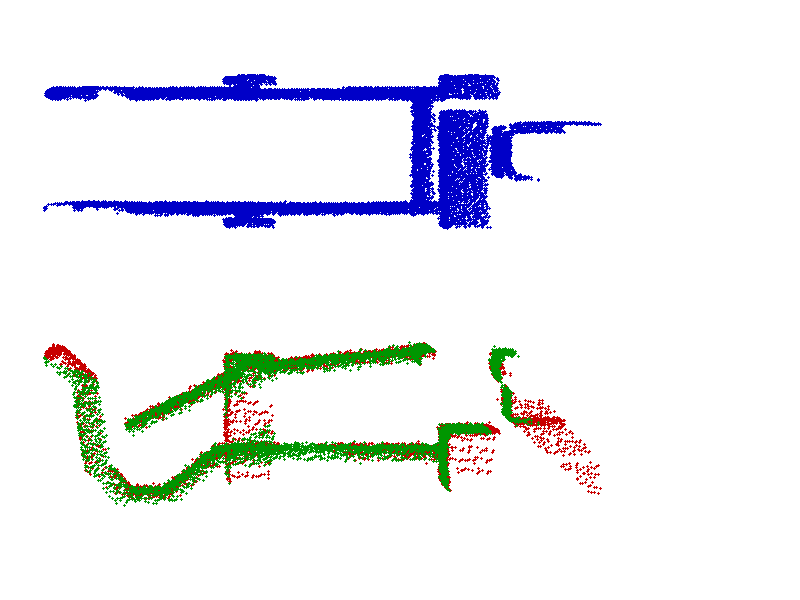

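Request:
step_arm([
  [0,0,0,0.2,0,0,1],
  [0,0,0,0.7,0,0,1],
  [0,0,0,1.4,0,0,1],
  [0,0,0,2.2,0,0,1],
  [0,0,0,3.1,0,0,1],
  [0,0,0,4.0,0,0,1],
  [0,0,0,4.8,0,0,1],
  [0,0,0,5.5,0,0,1],
  [0,0,0,6.0,0,0,1],
  [0,0,0,6.3,0,0,1],
  [0,0,0,6.3,0,0,1],
  [0,0,0,6.3,0,0,1],
])

```text
t: 12.2
tcp_pos: [0.566, -0.1549, 0.334]
tool_rot: [-0.705, 0.049, -0.048, 0.705]
force: [0.6, -0.2, -7.0]
finger_gap: 0.07
```

Request:
step_arm([
  [0,0,0,0,0,0,1],
  [0,0,0,0,0,0,1],
  [0,0,0,0,0,0,1],
  [0,0,0,0,0,0,1],
  [0,0,0,0,0,0,1],
  [0,0,0,0,0,0,1],
])

```text
t: 12.95
tcp_pos: [0.566, -0.1549, 0.334]
tool_rot: [-0.705, 0.049, -0.049, 0.705]
force: [-0.2, -0.1, -6.5]
finger_gap: 0.07
```

```bash
python3 - <<'E'
from h import *
st=sense();print(st["t"],st["tcp_pos"],st["finger_gap"],st["force"],R.from_quat(st["tool_rot"]).as_matrix().round(4))
for n in ["wrist"]:
    s=snapshot(n);save(s,n+"7");np.savez("/tmp/%s7"%n,**s)
E
cat > side.py <<'E'
from h import *
import sys
def side(name):
    s=snapshot("wrist");st=sense();np.savez("/tmp/"+name,**s);save(s,"w"+name)
    W=cloud(s);T=R.from_quat(st["tool_rot"]);q=T.inv().apply(W.reshape(-1,3)-st["tcp_pos"]);q=q[np.isfinite(q[:,0])]
    im=np.full((600,800,3),255,np.uint8)
    k=(abs(q[:,2])<.06)&(q[:,0]>-.06)&(q[:,0]<.15)&(q[:,1]>-.03)&(q[:,1]<.14)
    for x,y,z in q[k]:
        c=(200,0,0) if (z>.012) and z<.045 else (0,150,0) if -.045<z<-.02 else (200,200,200)
        cv2.circle(im,(int(300+x*3500),int(200+y*3500)),1,c,-1)
    for i in range(-5,15):
        cv2.line(im,(300+i*35,590),(300+i*35,600),0,1)
        cv2.line(im,(0,200+i*35),(8,200+i*35),0,1)
    cv2.imwrite("pics/"+name+".png",im)
    kb=(abs(q[:,0])<.012)&(q[:,2]>.02)&(q[:,2]<.032)&(abs(q[:,1])<.03);print("bar",kb.sum(),np.percentile(q[kb],[3,50,97],axis=0).round(4).tolist())
    print(st["t"],st["tcp_pos"].round(4),st["force"].round(2),round(st["finger_gap"],3))
if __name__=="__main__": side(sys.argv[1])
E
python3 side.py sd7
```

```text
12.95 [ 0.56596261 -0.15491211  0.33400879] 0.07044519072941069 [-0.24852788 -0.14786244 -6.53153956] [[ 9.905e-01 -9.000e-04  1.378e-01]
 [-1.378e-01  2.000e-04  9.905e-01]
 [-9.000e-04 -1.000e+00  1.000e-04]]
bar 525 [[-0.0034, 0.0042, 0.0206], [0.0004, 0.0056, 0.0262], [0.0041, 0.0084, 0.0316]]
13.05 [ 0.566  -0.1549  0.334 ] [-0.64  0.14 -6.98] 0.065
```

View pics/wrist7.png

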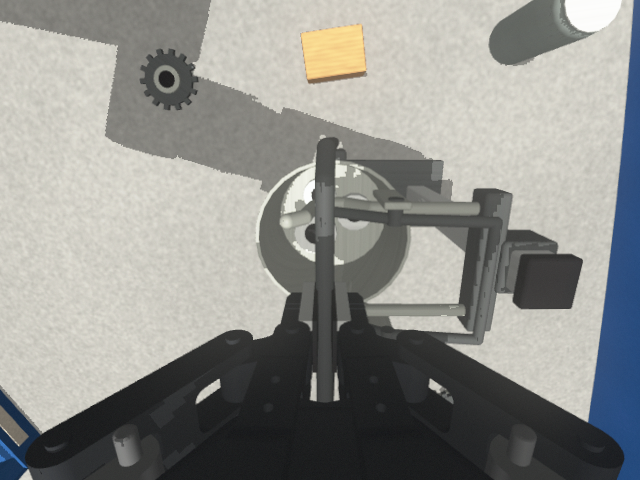

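View pics/sd7.png

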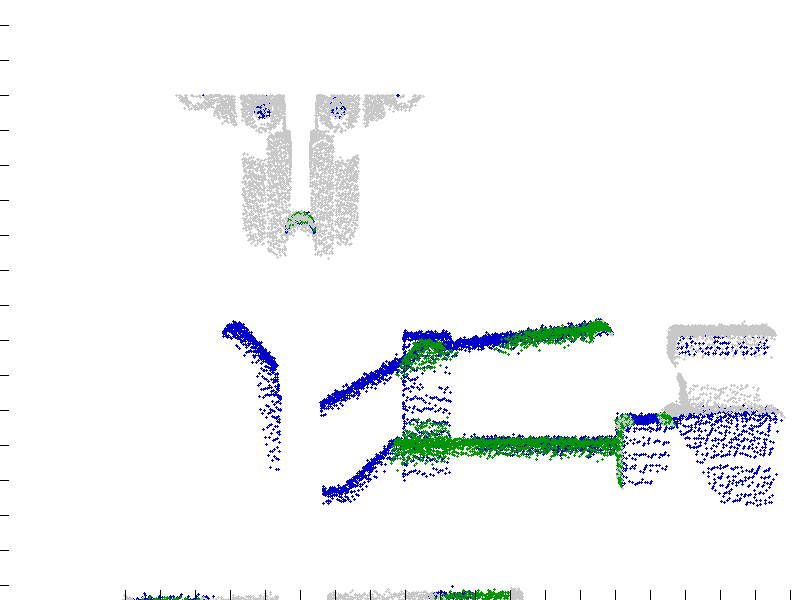

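Request:
step_arm([
  [0,0,0,0.1,0.3,0,1],
  [0,0,0,0.1,0.8,0,1],
  [0,0,0,0.1,1.4,0,1],
  [0,0,0,0.1,2.0,0,1],
  [0,0,0,0.1,2.6,0,1],
  [0,0,0,0.1,3.2,0,1],
  [0,0,0,0.1,3.7,0,1],
  [0,0,0,0.1,4.1,0,1],
  [0,0,0,0.1,4.4,0,1],
  [0,0,0,0.1,4.4,0,1],
  [0,0,0,0.1,4.4,0,1],
])

```text
t: 14.42
tcp_pos: [0.5671, -0.1551, 0.2902]
tool_rot: [0.705, -0.049, 0.049, -0.705]
force: [0.3, 0.0, -6.7]
finger_gap: 0.064
```

```bash
python3 side.py sd8
```

```text
bar 741 [[-0.0109, 0.0007, 0.0206], [0.0004, 0.0059, 0.0285], [0.0104, 0.0153, 0.0319]]
14.475 [ 0.5671 -0.1551  0.2903] [ 0.26  1.04 -7.42] 0.068
```

View pics/sd8.png

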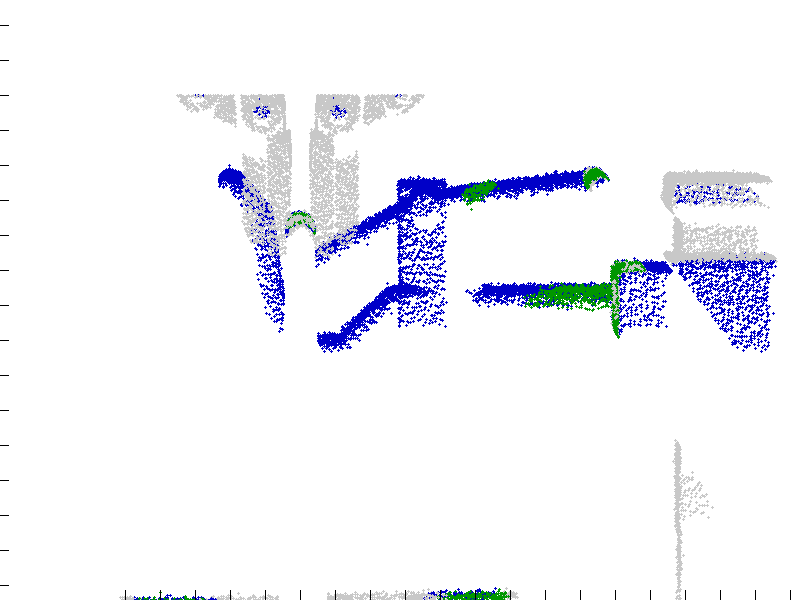

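View pics/wsd8.png

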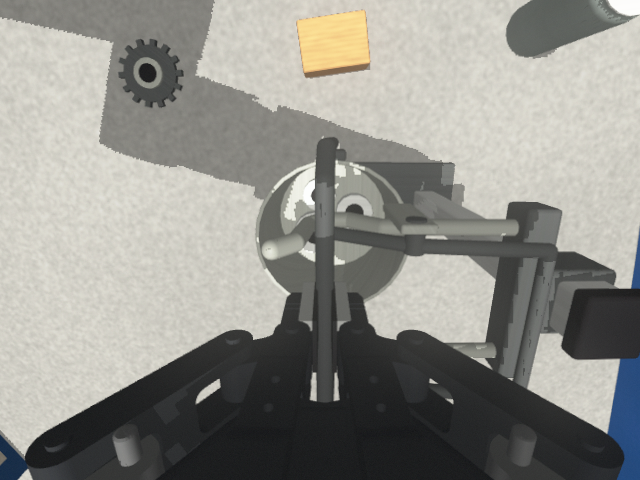

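Request:
step_arm([
  [0,0,0,0.1,0.2,0,1],
  [0,0,0,0.1,0.4,0,1],
  [0,0,0,0.1,0.6,0,1],
  [0,0,0,0.1,0.8,0,1],
  [0,0,0,0.1,0.8,0,1],
])

```text
t: 15.1
tcp_pos: [0.5682, -0.1554, 0.2825]
tool_rot: [0.706, -0.049, 0.049, -0.705]
force: [0.4, -0.5, -4.5]
finger_gap: 0.07
```

Request:
step_arm([
  [0,0,0,0,0.1,0,1],
  [0,0,0,0,0.2,0,1],
  [0,0,0,0,0.3,0,1],
  [0,0,0,0,0.4,0,1],
  [0,0,0,0,0.4,0,1],
])

```text
t: 15.72
tcp_pos: [0.5683, -0.1554, 0.2785]
tool_rot: [0.706, -0.049, 0.049, -0.705]
force: [-0.4, 0.4, -2.8]
finger_gap: 0.069
```

```bash
python3 side.py sd9
```

```text
bar 742 [[-0.0108, -0.0014, 0.0205], [0.0004, 0.0059, 0.0284], [0.0102, 0.0152, 0.0318]]
15.775 [ 0.5683 -0.1554  0.2786] [ 0.    0.98 -1.28] 0.068
```

View pics/sd9.png

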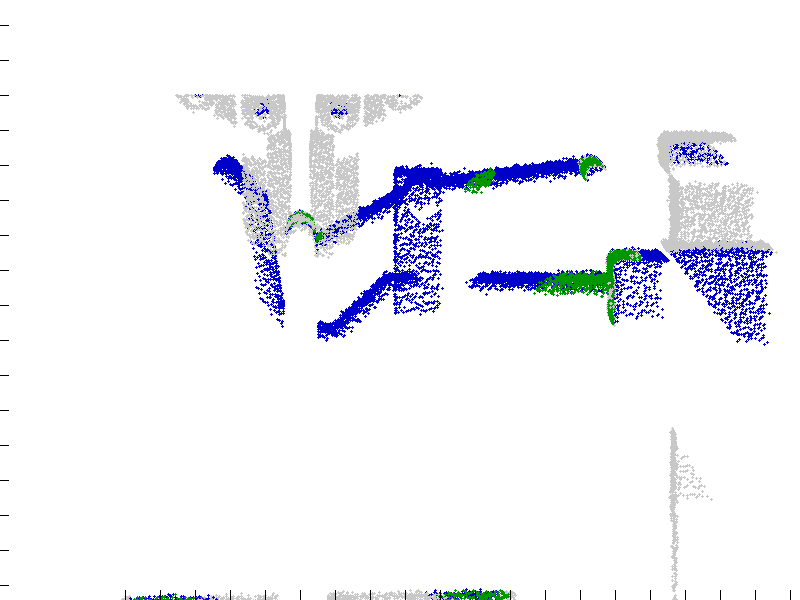

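Request:
step_arm([
  [0,0,0,0,0.1,0,1],
  [0,0,0,0,0.2,0,1],
  [0,0,0,0,0.3,0,1],
  [0,0,0,0,0.4,0,1],
  [0,0,0,0,0.5,0,1],
  [0,0,0,0,0.5,0,1],
])

```text
t: 16.52
tcp_pos: [0.5683, -0.1554, 0.2737]
tool_rot: [0.706, -0.049, 0.049, -0.705]
force: [-1.2, 0.6, 0.2]
finger_gap: 0.063
```

Request:
step_arm([
  [0,0,0,0,0.1,0,1],
  [0,0,0,0,0.2,0,1],
  [0,0,0,0,0.3,0,1],
  [0,0,0,0,0.3,0,1],
])

```text
t: 17.02
tcp_pos: [0.5684, -0.1554, 0.2707]
tool_rot: [0.706, -0.049, 0.049, -0.705]
force: [-0.7, 0.1, 0.6]
finger_gap: 0.069
```

```bash
python3 side.py sd10
```

```text
bar 751 [[-0.0108, -0.0015, 0.0206], [0.0004, 0.0058, 0.0286], [0.0106, 0.0206, 0.0319]]
17.075 [ 0.5684 -0.1554  0.2708] [-2.55  1.22  0.31] 0.067
```

View pics/sd10.png

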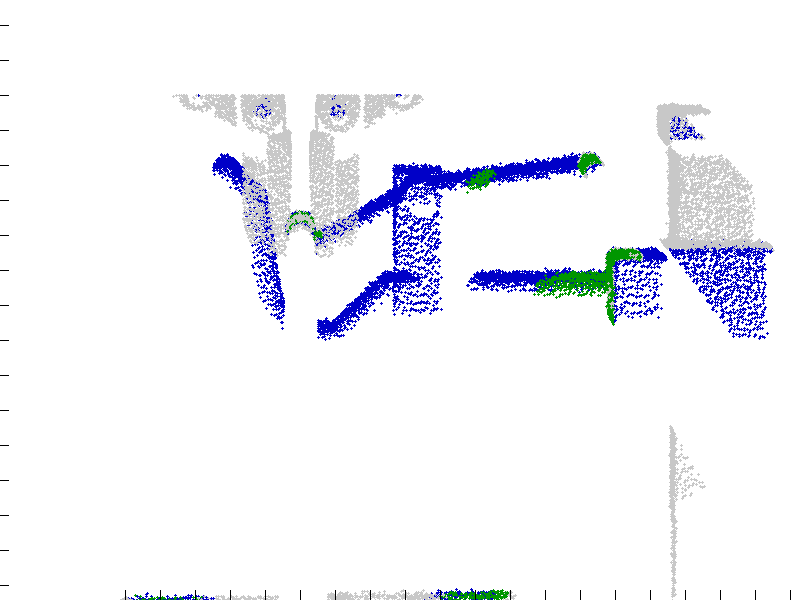

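Request:
step_arm([
  [0,0,0,0,0.1,0,1],
  [0,0,0,0,0.2,0,1],
  [0,0,0,0,0.3,0,1],
  [0,0,0,0,0.3,0,1],
])

```text
t: 17.58
tcp_pos: [0.5687, -0.1555, 0.2679]
tool_rot: [0.706, -0.048, 0.049, -0.705]
force: [-0.0, 0.6, 1.6]
finger_gap: 0.068
```

Request:
step_arm([
  [0,0,0,0,0.1,0,1],
  [0,0,0,0,0.2,0,1],
  [0,0,0,0,0.2,0,1],
])

```text
t: 17.95
tcp_pos: [0.5689, -0.1555, 0.2659]
tool_rot: [0.706, -0.048, 0.05, -0.705]
force: [-0.1, 0.4, 2.6]
finger_gap: 0.067
```

```bash
python3 side.py sd11
```

```text
bar 741 [[-0.0107, -0.002, 0.0205], [0.0004, 0.0058, 0.0285], [0.0106, 0.0222, 0.0319]]
18.0 [ 0.5689 -0.1555  0.266 ] [0.28 0.98 3.38] 0.068
```

View pics/sd11.png

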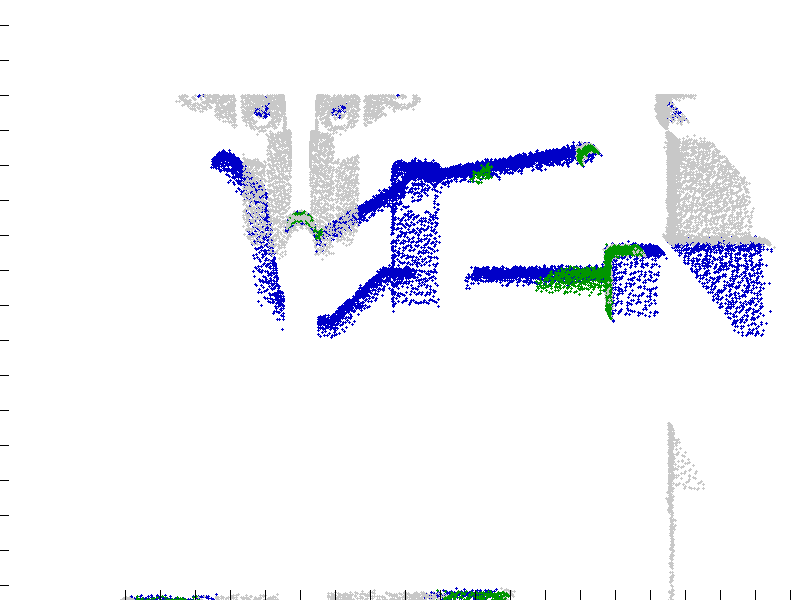

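Request:
step_arm([
  [0,0,0,-0.1,0.1,0,1],
  [0,0,0,-0.1,0.2,0,1],
  [0,0,0,-0.1,0.2,0,1],
])

```text
t: 18.38
tcp_pos: [0.5679, -0.1556, 0.2639]
tool_rot: [0.706, -0.048, 0.049, -0.705]
force: [0.2, -0.9, 3.5]
finger_gap: 0.07
```

Request:
step_arm([
  [0,0,0,0,0.1,0,1],
  [0,0,0,0,0.2,0,1],
  [0,0,0,0,0.2,0,1],
])

```text
t: 18.75
tcp_pos: [0.5675, -0.1556, 0.2618]
tool_rot: [0.706, -0.049, 0.049, -0.705]
force: [-1.8, 0.3, 3.6]
finger_gap: 0.069
```

```bash
python3 side.py sd12
```

```text
bar 724 [[-0.0108, -0.0065, 0.0205], [0.0004, 0.0057, 0.0283], [0.0103, 0.0111, 0.0318]]
18.8 [ 0.5675 -0.1556  0.2618] [-1.71 -0.2   2.9 ] 0.065
```

View pics/sd12.png

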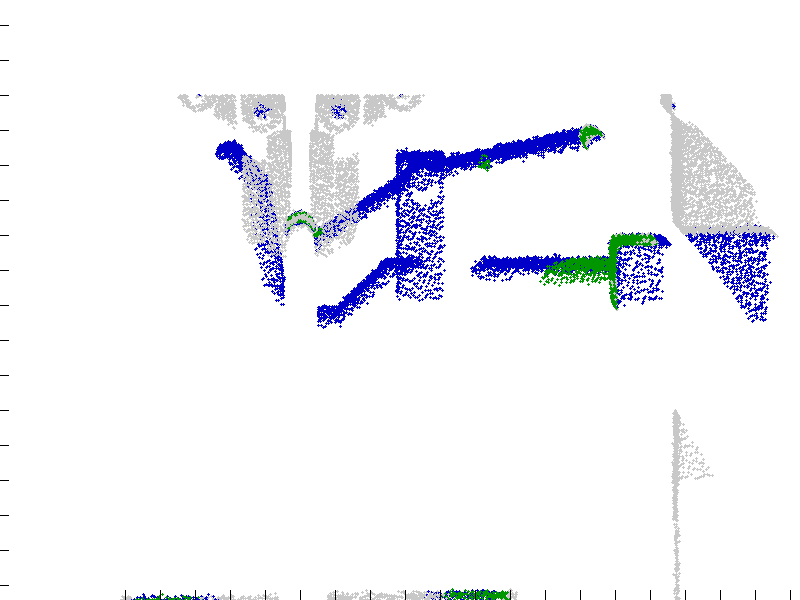

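Request:
step_arm([
  [0,0,0,0,0.1,0,1],
  [0,0,0,0,0.2,0,1],
  [0,0,0,0,0.2,0,1],
])

```text
t: 19.18
tcp_pos: [0.5669, -0.1555, 0.2595]
tool_rot: [0.706, -0.049, 0.048, -0.705]
force: [-3.1, 0.4, 3.1]
finger_gap: 0.068
```

Request:
step_arm([
  [0,0,0,0,0.1,0,1],
  [0,0,0,0,0.2,0,1],
  [0,0,0,0,0.2,0,1],
])

```text
t: 19.55
tcp_pos: [0.5683, -0.1557, 0.2573]
tool_rot: [0.706, -0.048, 0.05, -0.705]
force: [4.8, -0.7, -3.1]
finger_gap: 0.066
```

```bash
python3 side.py sd13
```

```text
bar 788 [[-0.011, -0.0224, 0.0206], [0.0008, 0.0052, 0.0302], [0.0114, 0.0158, 0.0319]]
19.6 [ 0.5683 -0.1557  0.2574] [ 4.55 -0.3  -2.  ] 0.07
```

View pics/sd13.png

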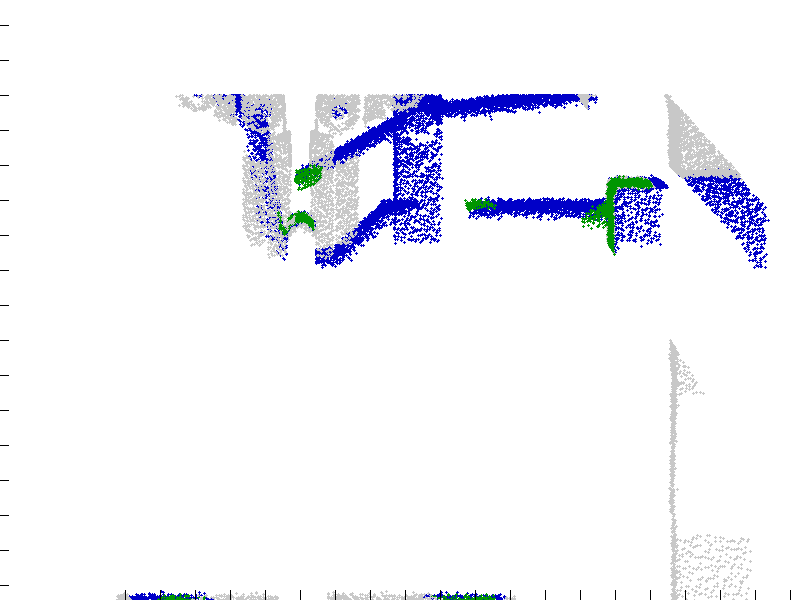

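It snapped in: the keeper nose (green, (308,175)) is now above the bar (300,225), and the load has dropped. The bar is resting on the front slope of the bowl, so I'll ease it toward the middle.

Request:
step_arm([
  [0,0,0,0.15,0,0,1],
  [0,0,0,0.3,0,0,1],
  [0,0,0,0.4,0,0,1],
  [0,0,0,0.4,0.1,0,1],
  [0,0,0,0.4,0.1,0,1],
])

```text
t: 20.23
tcp_pos: [0.571, -0.1559, 0.2559]
tool_rot: [0.705, -0.049, 0.048, -0.705]
force: [-3.0, 0.0, -3.0]
finger_gap: 0.067
```

```bash
python3 side.py sd14
```

```text
bar 775 [[-0.0107, -0.0176, 0.0206], [0.0017, 0.005, 0.0306], [0.0115, 0.0134, 0.0319]]
20.275 [ 0.5713 -0.1559  0.2561] [-3.56  0.03 -2.57] 0.063
```

View pics/sd14.png

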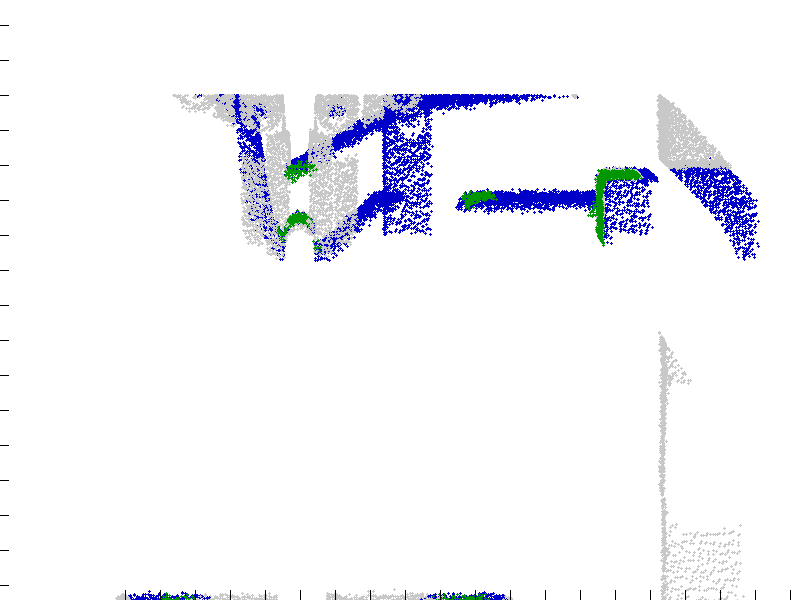

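View pics/wsd14.png

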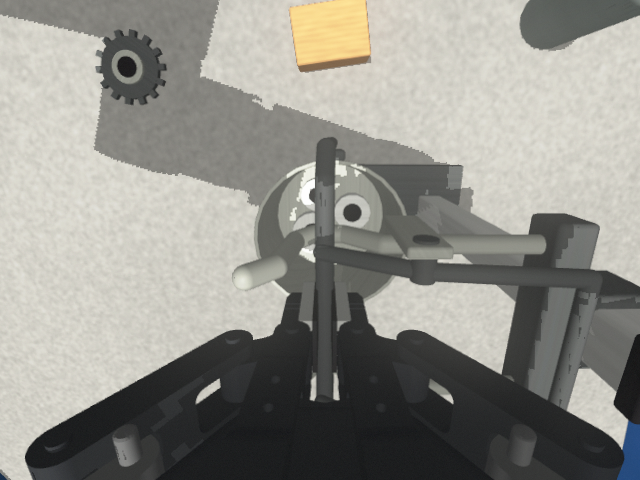

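Request:
step_arm([
  [0,0,0,-0.1,0,0,1],
  [0,0,0,-0.1,0.1,0,1],
  [0,0,0,-0.1,0.2,0,1],
  [0,0,0,-0.1,0.3,0,1],
  [0,0,0,-0.1,0.3,0,1],
])

```text
t: 20.9
tcp_pos: [0.5712, -0.1559, 0.2534]
tool_rot: [0.706, -0.048, 0.05, -0.705]
force: [2.1, 0.5, -1.7]
finger_gap: 0.069
```

```bash
python3 side.py sd15
```

```text
bar 740 [[-0.0108, -0.0177, 0.0206], [0.002, 0.0048, 0.0306], [0.0115, 0.0132, 0.0319]]
20.95 [ 0.5711 -0.1559  0.2534] [ 2.47  0.97 -1.82] 0.067
```

View pics/sd15.png

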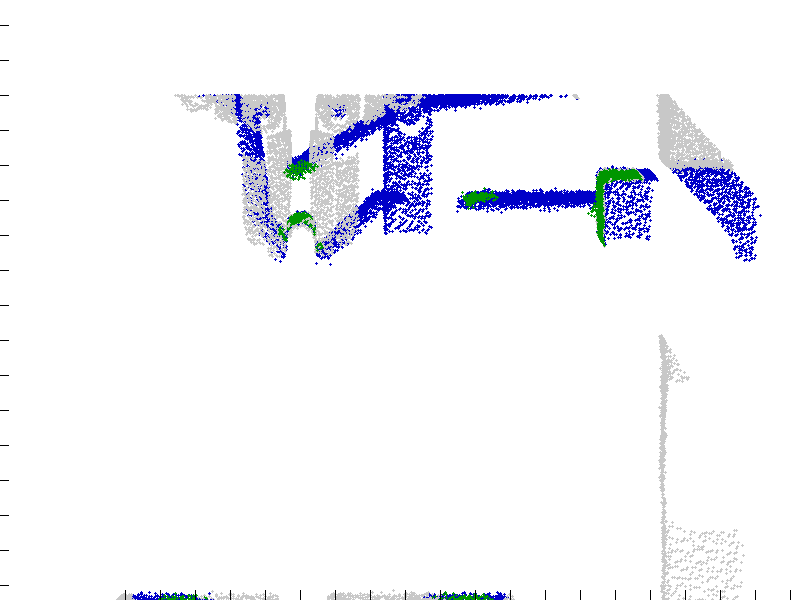

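Request:
step_arm([
  [0,0,0,0.05,0.05,0,1],
  [0,0,0,0.05,0.1,0,1],
  [0,0,0,0.05,0.2,0,1],
  [0,0,0,0.05,0.2,0,1],
  [0,0,0,0.05,0.2,0,1],
])

```text
t: 21.58
tcp_pos: [0.5713, -0.1559, 0.2514]
tool_rot: [0.706, -0.048, 0.049, -0.705]
force: [-1.1, 0.9, -1.2]
finger_gap: 0.068
```

Request:
step_arm([
  [0,0,0,0,0,0,1],
  [0,0,0,0,0,0,1],
  [0,0,0,0,0,0,1],
], grip_force=4)

```text
t: 21.95
tcp_pos: [0.5713, -0.1559, 0.2514]
tool_rot: [0.706, -0.048, 0.049, -0.705]
force: [-0.2, 0.6, -0.7]
finger_gap: 0.068
```

```bash
python3 side.py sd16
```

```text
bar 747 [[-0.0109, -0.0178, 0.0205], [0.0016, 0.0049, 0.0305], [0.0114, 0.0129, 0.0319]]
22.0 [ 0.5713 -0.1559  0.2514] [-0.41  0.87 -1.49] 0.061
```

Request:
step_arm([
  [0,0,0,0,0,0,0.8],
  [0,0,0,0,0,0,0.7],
  [0,0,0,0,0,0,0.5],
  [0,0,0,0,0,0,0.4],
  [0,0,0,0,0,0,0.4],
  [0,0,0,0,0,0,0.4],
])

```text
t: 22.75
tcp_pos: [0.5713, -0.1559, 0.2514]
tool_rot: [0.706, -0.048, 0.049, -0.705]
force: [-0.7, -0.1, 0.0]
finger_gap: 0.299
```

```bash
python3 side.py sd17
```

```text
bar 744 [[-0.0108, -0.0164, 0.0205], [0.002, 0.0065, 0.0305], [0.0115, 0.015, 0.0319]]
22.8 [ 0.5713 -0.1559  0.2514] [-0.33 -0.52  0.69] 0.299
```

View pics/sd17.png

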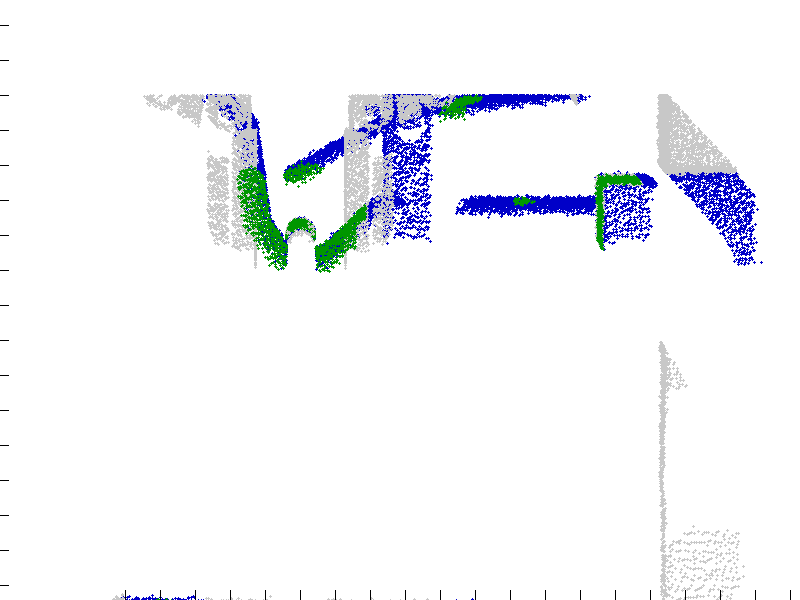

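View pics/wsd17.png

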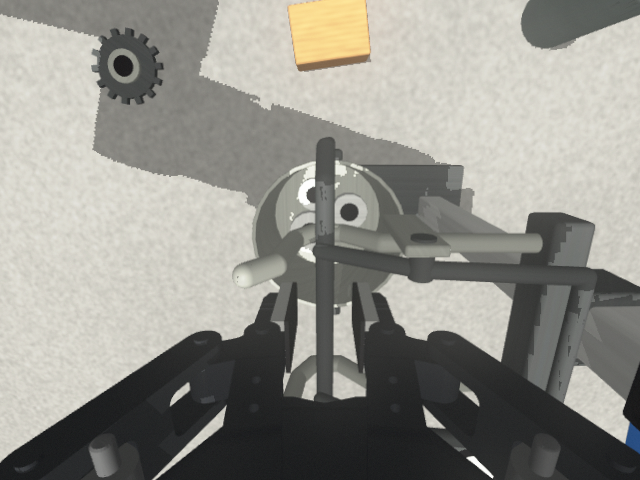

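The bar lies in both bowls with the keeper tongues above it and the pads clear of it. I'll raise the arm straight up.

Request:
step_arm([
  [0,0,0,0,-0.3,0,0.4],
  [0,0,0,0,-0.8,0,0.4],
  [0,0,0,0,-1.5,0,0.4],
  [0,0,0,0,-2.5,0,0.4],
  [0,0,0,0,-4,0,0.4],
  [0,0,0,0,-6,0,0.4],
  [0,0,0,0,-8,0,0.4],
  [0,0,0,0,-10,0,0.4],
  [0,0,0,0,-12,0,0.4],
  [0,0,0,0,-12,0,0.4],
  [0,0,0,0,-12,0,0.4],
  [0,0,0,0,-12,0,0.4],
])

```text
t: 24.3
tcp_pos: [0.5707, -0.1556, 0.3703]
tool_rot: [-0.705, 0.049, -0.049, 0.706]
force: [-0.2, 0.2, -0.2]
finger_gap: 0.301
```

Request:
step_arm([
  [0,0,0,0,0,0,0.4],
  [0,0,0,0,0,0,0.4],
  [0,0,0,0,0,0,0.4],
  [0,0,0,0,0,0,0.4],
  [0,0,0,0,0,0,0.4],
  [0,0,0,0,0,0,0.4],
  [0,0,0,0,0,0,0.4],
  [0,0,0,0,0,0,0.4],
  [0,0,0,0,0,0,0.4],
  [0,0,0,0,0,0,0.4],
])

```text
t: 25.55
tcp_pos: [0.5707, -0.1556, 0.3703]
tool_rot: [-0.705, 0.049, -0.049, 0.706]
force: [-1.4, -0.1, 0.7]
finger_gap: 0.301
```

```bash
python3 - <<'E'
from h import *
import time
st=sense();s=snapshot("wrist");save(s,"w18");s2=snapshot("wrist");save(snapshot("scene"),"s18")
print(st["t"],st["tcp_pos"],st["force"],"diff",np.abs(s["frame"].astype(int)-s2["frame"]).mean())
W=cloud(s);T=R.from_quat(st["tool_rot"]);q=T.inv().apply(W.reshape(-1,3)-st["tcp_pos"])
q=q[np.isfinite(q[:,0])]
im=np.full((600,800,3),255,np.uint8)
for x,y,z in q[(abs(q[:,2])<.06)&(q[:,1]>.0)]:
    c=(200,0,0) if .012<z<.045 else (0,150,0) if -.045<z<-.02 else (200,200,200)
    cv2.circle(im,(int(300+x*3000),int(y*2400)),1,c,-1)
cv2.imwrite("pics/sd18.png",im)
b=q[(abs(q[:,0])<.014)&(abs(q[:,1]-.126)<.012)&(abs(q[:,2])<.025)];print("bar",len(b),b.mean(0),np.polyfit(b[:,2],b[:,0],1))
rim=W.reshape(-1,3);print("z bar",st["tcp_pos"][2]-np.percentile(b[:,1],5)-.004)
E
```

```text
25.55 [ 0.57068754 -0.15561631  0.37033224] [-1.42301008 -0.11510605  0.65751665] diff 0.9356868489583333
bar 619 [0.00100359 0.12634858 0.00033881] [-0.00077335  0.00100386]
z bar 0.24149271559827476
```

View pics/w18.png

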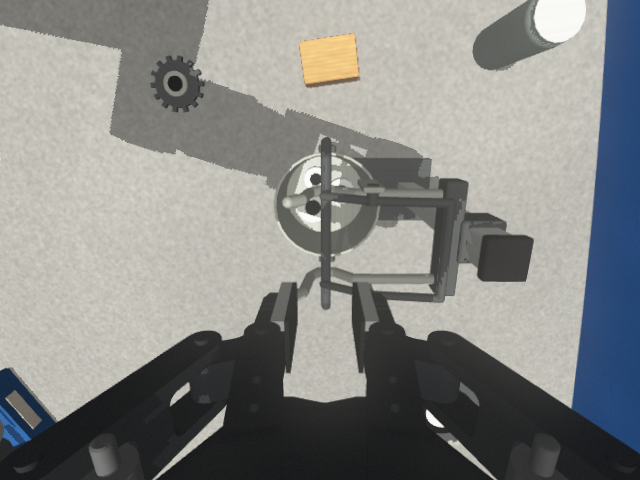

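View pics/sd18.png

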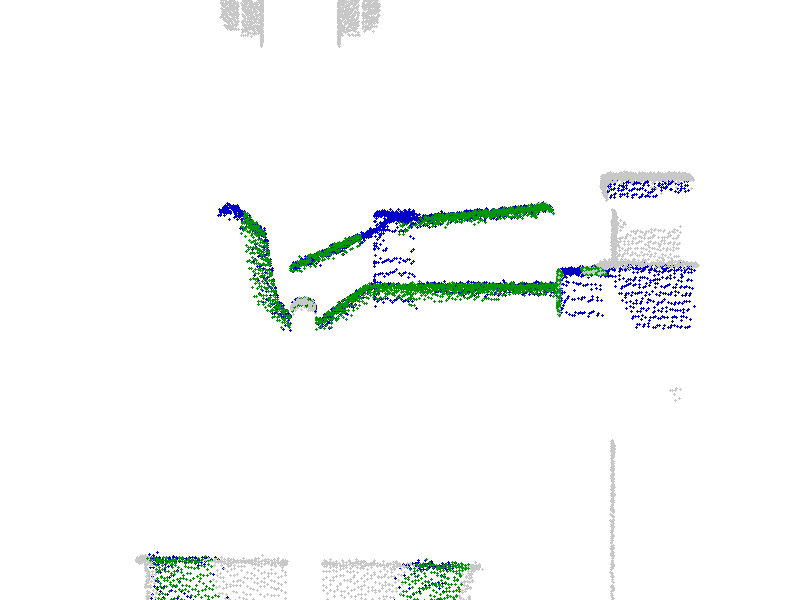

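View pics/s18.png

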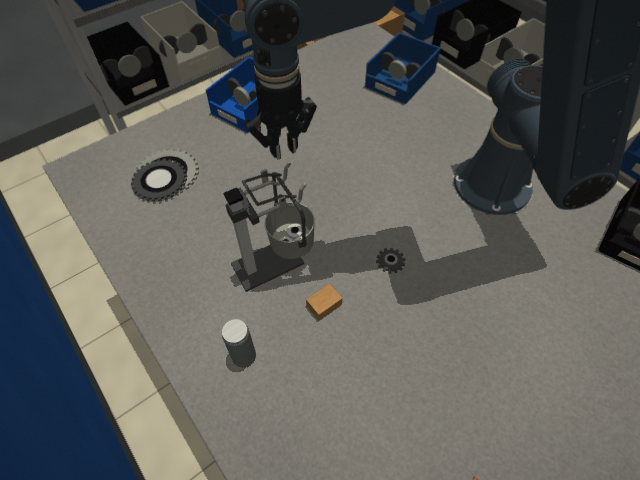

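It hangs level with the keeper shut above the bar. I'll wait a little longer and check that it's still.

Request:
step_arm([
  [0,0,0,0,0,0,0.4],
  [0,0,0,0,0,0,0.4],
  [0,0,0,0,0,0,0.4],
  [0,0,0,0,0,0,0.4],
  [0,0,0,0,0,0,0.4],
  [0,0,0,0,0,0,0.4],
  [0,0,0,0,0,0,0.4],
  [0,0,0,0,0,0,0.4],
  [0,0,0,0,0,0,0.4],
  [0,0,0,0,0,0,0.4],
  [0,0,0,0,0,0,0.4],
  [0,0,0,0,0,0,0.4],
])

```text
t: 27.2
tcp_pos: [0.5707, -0.1556, 0.3704]
tool_rot: [-0.705, 0.049, -0.049, 0.706]
force: [-0.4, -0.1, -0.5]
finger_gap: 0.302
```

```bash
python3 - <<'E'
from h import *
from scipy.optimize import least_squares
for i in range(5):
    t=sense()["t"];W=cloud(snapshot("wrist")).reshape(-1,3)
    P=W[(W[:,2]>.128)&(W[:,2]<.148)&(np.hypot(W[:,0]-.571,W[:,1]+.1556)<.075)]
    r=least_squares(lambda p:np.hypot(P[:,0]-p[0],P[:,1]-p[1])-.0575,[.571,-.1556],loss="soft_l1",f_scale=.001)
    d=abs(np.hypot(P[:,0]-r.x[0],P[:,1]-r.x[1])-.0575)<.003;A=P[d]
    co=np.linalg.lstsq(np.c_[A[:,:2]-r.x,np.ones(len(A))],A[:,2],rcond=None)[0]
    print(t,r.x.round(4),co.round(4),len(A))
E
```

```text
27.2 [ 0.5743 -0.1558] [-0.0129  0.024   0.135 ] 890
27.25 [ 0.5744 -0.1558] [-0.0155  0.0233  0.1349] 891
27.3 [ 0.5744 -0.1558] [-0.0149  0.0233  0.1349] 897
27.35 [ 0.5744 -0.1558] [-0.0139  0.0238  0.135 ] 891
27.4 [ 0.5743 -0.1558] [-0.014   0.0249  0.1349] 898
```

The pail is at rest and level, with its rim at z ≈ 0.135 m and its foot at about 0.055 m.

```bash
python3 -c "
from station import *
print(sign_off())"
```

```text
the job is handed in; nothing more can be done
None
```

The pail is hanging on the twin hook by its bail with the keeper shut above the bar, and I handed the job in at about 27 s. `sign_off()` gives no verdict, so what follows is my own measurements.

- **Bail:** I swung it upright with a light 4 N grip while the pail stayed on the bench. In the first half of the swing I pushed towards the pivot with about 14 N. The pail did not move, and I corrected the path for the second half.
- **Hooking:** I pressed the bar down in 2 to 5 mm steps. The load peaked at an estimated 10.5 N (about 21 mm of hook travel), then dropped as the bar snapped in. I eased the bar back to the bowl centre, lowered it until the hook carried the weight, then opened the gripper and raised the arm clear.
- **Bar position at the end:** It lies in both bowls about 2 mm in front of the seat centre, and parallel to the hook within 0.01 rad. The depth profile shows both keeper tongues above it.
- **Pail at the end:** It is level within about 0.03 rad, with its foot about 55 mm above the bench. Five readings over 0.2 s agreed to 0.1 mm, so it is still.
- **Bystanders:** The sprocket, carton and can look unmoved in the last scene picture; I did not re-measure them.
- **Disagreements:** The top and scene cameras put the pail about 5 mm apart, so I used the wrist camera for all fine positioning. Wrist-camera heights above the seat seemed to read 1 to 2 mm high compared with the spec.

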